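Tip the garlic into the basket and hold it up

ROBOT

A 7-joint arm with a two-finger parallel gripper is mounted at the origin on a cart in front of the work surface, level with it; the furniture and walls round the work are solid. World frame = base frame: x ahead of the robot, y to its left, z up, the work surface at z = 0. Lengths are in mm, angles in rad, forces in N, time in s.
With the tool pointing down it reaches from about 400 to 875 mm from the base axis. Payload 4.4 kg.
Tool frame: the origin (TCP) lies on the centre line of the jaws, within the pads' length; the fingertips stand 11 mm ahead of it and the grasp point (between the pads) lies 8 mm behind it (ctrl.tips_ahead is the distance from the TCP to the fingertips, in mm); z points along the fingers, y is the line along which they close (so a half turn about z gives the same grasp; the last joint's range is limited). The gripper opens to 85 mm and grips with 20 to 120 N. Pads are 22 mm wide; open, the fingers measure 114 mm over their backs; the gripper's body (76 mm by 85 mm) begins 54 mm behind the grasp point. The pads swing forward as they close: fully open they stand 13 mm farther back than shut.
Start: joints at [-1.377, 0.628, 0.038, 1.517, -0.027, 0.996, -0.02], TCP at [166.952, 628.207, 242.313] pointing down, gripper open.
Joint ranges: [-3.06, 3.06], [-0.37, 2.12], [-1.25, 1.32], [0.18, 2.47], [-1.1, 4.24], [0.23, 1.98], [-2.94, 2.94]. Speed limits (rad/s): [2.57, 2.57, 3.14, 3.14, 3.14, 3.14, 3.14].

INTERFACE

Orientations are given as [roll, pitch, yaw] about the fixed x, y, z axes, in that order (R = Rz(yaw) Ry(pitch) Rx(roll)).
In Python, from cell import ctrl, eyes, job gives the robot as it stands. The module is installed in compiled form; this text tells all that it offers.
- The arm moves only by the tool carry_out, never from a script. Its argument "moves" is a list of rows, each an object of numbers: "tx", "ty", "tz": the shift along the tool's x, y, z as a fraction of full scale; "twist": the turn about the tool's z as a fraction of full scale; "fingers": the opening, from 0 (shut) to 1 (fully open). In form: [{"tx": .., "ty": .., "tz": .., "twist": .., "fingers": ..}, ...]. A call has 1 to 12 rows; each row shifts and turns the commanded pose from where the row before left it, along the tool's axes as they then stand; what a row does not reach is not made up. Full scale, the value 1, is 0.3 m for a shift and pi rad for a turn. A row lasts 1/8 s, in which the tool goes at most 62.5 mm and 10.7 degrees, less where a joint would pass 70% of its speed; a pose out of reach is approached as far as the arm can. A call with a number of a shift or a turn outside -1 to 1 is refused whole. A call with a gripper value outside its range is refused whole. The fingers move at their own pace and stop on an object; the grip force is fixed at half the most. Time passes only in rows, so rows that do not move let the fingers close. It gives the time, the measured TCP pose, the force, the opening and the grip force at its end, in the units of the state.
- ctrl.read_state(): the state, without advancing time (a new reading comes with each control period).
- eyes.get_image(name): name is "side" or "top" or "wrist"; returns a dict with "color" (400x640x3 uint8, blue, green, red), "fovy" (degrees; the focal length in pixels is half the picture's height over the tangent of half this angle, whatever the lens; pixels are square), "cx", "cy" (the principal point, pixels), "world_from_camera" (4x4, takes a point from camera to world coordinates). Camera axes: x right, y up, looking along -z (the intrinsics and any distortion apply to the point x, -y, -z); pixel columns grow to the right and rows downward; lengths in mm; the calibration is good to about 2 mm. A picture is of the moment at which its call begins. There is no depth.
- job.finish_job(): hands the job in; it is judged then, once.
The state is a dict: "clock": time; "qpos": joint angles; "qd": joint speeds; "tau": joint torques, N m; "eef_pos": TCP position; "tool_rot": TCP orientation; "force": force on the tool from outside, world axes, zero at the start; "torque": the same for the moment, N m; "width": finger opening in mm; "gripper_force": force on a finger pad.
Only numpy, scipy, OpenCV 4.12 (cv2) and the standard library are available. Lean on these libraries where they do the work, as an engineer would, in place of code of your own. Each camera call takes 0.05 s, during which the arm holds its last target. There are 200 camera calls.

TASK

Pick up the blue tray by its handle, tip the three garlic bulbs out of it into the white basket, and put the empty tray back down flat on the counter. Then lift the basket by its handle about 10 cm straight off the counter and finish while still holding it there, level and steady, with all the garlic in it and nothing else supporting it. Leave the other things on the counter alone.

Things in the scene. Friction and masses are not known exactly. Their poses are not given: they have to be found in the camera images.
- tray: Loose blue plastic tray, 150 (x) x 144 (y) mm, floor 4 mm thick, 0.3 kg without the bulbs; origin at the centre of its underside, z up. Walls 45 mm high at its +x, +y and -y sides; the -x side is open, without a lip. A bridge handle crosses it along y above x = 0, on flat steel posts at y = +-75 mm (outside faces +-78).
- tray_grip (a point): Centre of the tray's pale wooden handle bar, 105 mm above its underside; bar 12 mm thick (along tray x), 22 mm tall, 144 mm clear between the posts (along tray y). The bulbs reach to about 62 mm above the tray's underside. Mind the wall shelf over the back of the counter: its front edge is 0.61 m ahead of the robot's base axis, its underside 0.51 m above the counter.
- tray_lip (a point): Middle of the floor's top edge at the tray's open side: 75 mm towards tray -x from its origin, 4 mm above its underside. The smooth floor holds the bulbs by friction while it leans less than about 15 degrees; beyond 18 to 26 degrees they begin to slide, and with this edge tipped down 35 to 45 degrees they all drop out over it.
- basket: Loose open white rectangular basket with a green rim, 170 (x) x 210 (y) mm, rim 70 mm high, walls and floor 6 mm thick, 0.4 kg empty; origin at the centre of its underside, z up. A bridge handle crosses it along x above y = 0, on flat steel posts at x = +-88 mm; the half on either side of it (y > 0 and y < 0) is open from above, 92 mm wide between bar and wall.
- basket_grip (a point): Centre of the basket's pale wooden handle bar, 115 mm above its underside; bar 14 mm thick (along basket y), 22 mm tall, 170 mm clear between the posts (along basket x).
- bulb_1 (a point): Centre of a whole pale garlic bulb, about 60 mm across and 58 mm tall, 40 g; three alike start in the tray, standing 4 mm above its underside.
- bulb_2 (a point): Centre of a whole pale garlic bulb, about 60 mm across and 58 mm tall, 40 g; three alike start in the tray, standing 4 mm above its underside.
- bulb_3 (a point): Centre of a whole pale garlic bulb, about 60 mm across and 58 mm tall, 40 g; three alike start in the tray, standing 4 mm above its underside.
- tin_3: Bystander: teal tin, 58 mm across, 72 mm tall; origin under its centre.
- spice_jar_2: Bystander: spice jar with red cap, 46 mm across, 96 mm tall; origin under its centre.
- mill_2: Bystander: small clear salt shaker with grey top, 44 mm across, 90 mm tall; origin under its centre.
- tin_2: Bystander: flat oblong fish tin, 63 x 105 x 26 mm; origin under its centre.
- matchbox: Bystander: red matchbox, 54 x 64 x 14 mm as it lies; origin under its centre.

How it is judged:
By the outcome, as a careful person would: the job done as asked, in the order asked, and still so for the second after the job is handed in, while the arm keeps its last pose, push and grip.
It also fails if it takes over 58 s, if anything falls off the work surface, if the arm or the gripper's body presses on something with over 40 N, if the wrist force passes 120 N, or if a joint passes its speed limit or range.

## Working session

There is one attempt and no reset: what is moved stays moved. The work goes in short steps, Python scripts to look and compute and a tool call to move; the robot and the scene stay as the last step left them, time stands still between calls to the robot, and variables do not carry over. Pictures are saved under pics/ and viewed, at most 10 in all, crops included, and the job is handed in when it is done.

Besides the shell and the picture viewer there is one more tool, called after ">>>" as name([rows], argument=value, ...), one row to a line, values as JSON. carry_out: Moves the arm, as the interface text tells. Its arguments: {"type":"object","properties":{"moves":{"type":"array","items":{"type":"object","properties":{"tx":{"type":"number","minimum":-1,"maximum":1},"ty":{"type":"number","minimum":-1,"maximum":1},"tz":{"type":"number","minimum":-1,"maximum":1},"twist":{"type":"number","minimum":-1,"maximum":1},"fingers":{"type":"number"}}}}},"required":["moves"]}

```bash
mkdir -p pics; cat > h.py <<'E'
import numpy as np,cv2
from cell import ctrl,eyes,job
def cap(n,tag):
    im=eyes.get_image(n); cv2.imwrite(f'pics/{tag}.png',im['color']); np.savez(f'pics/{tag}.npz',**{k:im[k] for k in im}); return im
def ray(im,u,v):
    f=200/np.tan(np.radians(float(im['fovy']))/2); T=np.array(im['world_from_camera'])
    d=T[:3,:3]@np.array([(u-im['cx'])/f,-(v-im['cy'])/f,-1]); return T[:3,3],d/np.linalg.norm(d)
def plane(im,u,v,z):
    o,d=ray(im,u,v); return o+d*(z-o[2])/d[2]
def two(a,ua,b,ub):
    o,d=ray(a,*ua);p,e=ray(b,*ub); s=np.linalg.lstsq(np.c_[d,-e],p-o,rcond=None)[0]
    A,B=o+s[0]*d,p+s[1]*e; return (A+B)/2,np.linalg.norm(A-B)
def ld(tag): return dict(np.load(f'pics/{tag}.npz'))
E
python3 - <<'E'
from h import *
a=cap('side','s0');b=cap('top','t0')
print([k for k in a],a['fovy'],a['cx'],a['cy'],b['fovy'],b['cx'],b['cy']);print(np.round(a['world_from_camera'],3),np.round(b['world_from_camera'],3))
print(ctrl.read_state())
E
```

```text
['color', 'fovy', 'cx', 'cy', 'world_from_camera'] 42.057148504965376 325.90575462797733 196.08415837803483 42.09872124510013 328.3121392087105 198.61679258843085
[[ 5.330000e-01 -7.420000e-01  4.050000e-01  1.331796e+03]
 [ 8.460000e-01  4.710000e-01 -2.500000e-01 -4.392870e+02]
 [-5.000000e-03  4.760000e-01  8.790000e-01  1.786930e+03]
 [ 0.000000e+00  0.000000e+00  0.000000e+00  1.000000e+00]] [[-4.800000e-02  8.400000e-01 -5.400000e-01 -3.279170e+02]
 [-9.990000e-01 -3.500000e-02  3.300000e-02  1.089430e+02]
 [ 9.000000e-03  5.410000e-01  8.410000e-01  1.471144e+03]
 [ 0.000000e+00  0.000000e+00  0.000000e+00  1.000000e+00]]
{'clock': 0.1, 'qpos': array([-1.37677525,  0.62926279,  0.03845729,  1.51824673, -0.02699173,
        0.99629744, -0.02000483]), 'qd': array([ 1.67251657e-03, -2.08686709e-03, -3.27099722e-04, -3.16516129e-03,
       -7.73600118e-04, -7.34041672e-05, -1.57898280e-04]), 'tau': array([ 2.89115153e-03, -5.64529252e+01,  1.23043466e+00, -1.93974692e+01,
        1.13170064e-02,  5.44402254e-03,  7.64967012e-06]), 'eef_pos': array([166.83294539, 627.67696054, 241.48212608]), 'tool_rot': array([-3.13989696e+00,  3.13959690e-05,  2.88176161e+00]), 'force': array([0.27673607, 0.72253537, 0.86836717]), 'torque': array([ 0.01407696, -0.00574285,  0.01702659]), 'gripper_force': 0.0, 'width': 85.8501809740166}
```

View pics/s0.png

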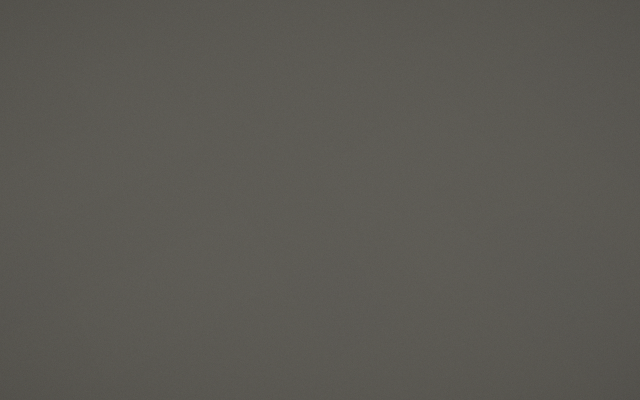

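View pics/t0.png

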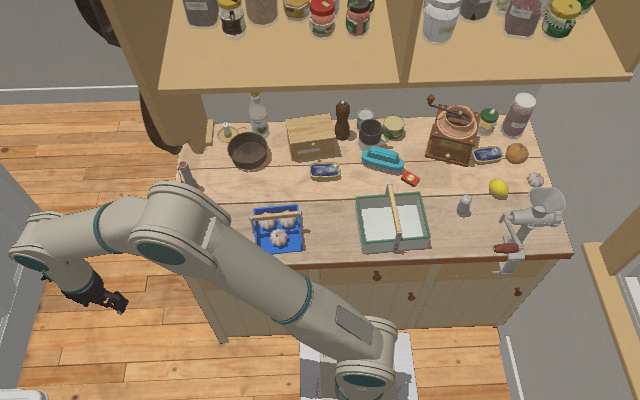

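The side camera is blocked (plain grey). The top view shows the tray at about (278,230), its bar from (251,217) to (300,213), and the basket at about (393,220), its bar from (390,188) to (398,243). The moves have no tilt axis, so I'll get rough positions first. Then I'll test in free space what happens to the tool's tilt when a pose is out of reach.

```bash
python3 - <<'E'
from h import *
b=ld('t0')
for n,u,v,z in [('trayL',251,217,105),('trayR',300,213,105),('bkFar',390,188,115),('bkNear',398,243,115),('rimNL',361,251,70),('rimNR',429,246,70),('rimFL',357,197,70),('rimFR',424,193,70),('counterEdge',300,260,0),('cL',185,262,0),('cR',570,250,0),('jar',464,205,50),('fish',325,171,13),('match',411,178,7),('teal',384,158,30),('trayNL',256,253,4),('trayNR',303,250,4),('floorL',20,250,0)]:
    print(n,np.round(plane(b,u,v,z)))
im=cv2.resize(b['color'][130:280,150:480],(0,0),fx=2.4,fy=2.4,interpolation=cv2.INTER_CUBIC);cv2.imwrite('pics/c0.png',im)
E
```

```text
trayL [492. 294. 105.]
trayR [500. 144. 105.]
bkFar [ 574. -141.  115.]
bkNear [ 378. -142.  115.]
rimNL [380. -36.  70.]
rimNR [ 388. -244.   70.]
rimFL [573. -39.  70.]
rimFR [ 580. -257.   70.]
counterEdge [392. 150.   0.]
cL [400. 508.   0.]
cR [ 390. -708.    0.]
jar [ 541. -385.   50.]
fish [721.  57.  13.]
match [ 684. -237.    7.]
teal [ 756. -149.   30.]
trayNL [420. 287.   4.]
trayNR [424. 140.   4.]
floorL [ 465. 1029.    0.]
```

View pics/c0.png

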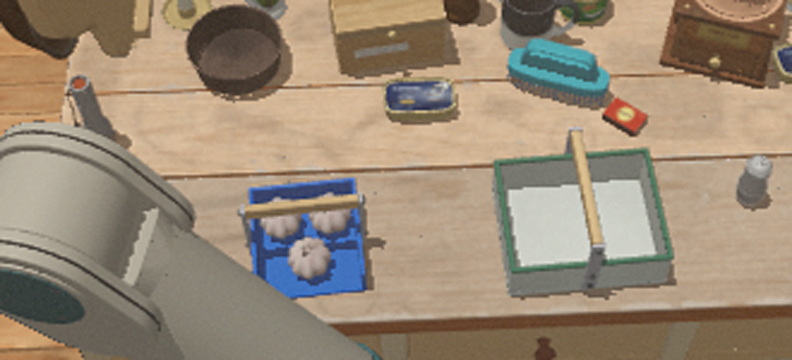

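>>> carry_out([
  {"tz":-0.2,"fingers":1},
  {"tz":-0.2,"fingers":1},
  {"tz":-0.2,"fingers":1},
  {"tz":-0.2,"fingers":1},
  {"tz":-0.2,"fingers":1},
  {"tz":-0.2,"fingers":1},
])

```text
validation failed for argument at $.mo...
```

The crop shows the tray open toward the robot, with two bulbs behind the bar and one in front. The basket bar runs along x.

>>> carry_out([
  {"tx":0,"ty":0,"tz":-0.2,"twist":0,"fingers":1},
  {"tx":0,"ty":0,"tz":-0.2,"twist":0,"fingers":1},
  {"tx":0,"ty":0,"tz":-0.2,"twist":0,"fingers":1},
  {"tx":0,"ty":0,"tz":-0.2,"twist":0,"fingers":1},
  {"tx":0,"ty":0,"tz":-0.2,"twist":0,"fingers":1},
  {"tx":0,"ty":0,"tz":-0.2,"twist":0,"fingers":1},
])

```text
clock: 0.85
eef_pos: [166.8, 627.6, 604.3]
tool_rot: [3.141, -0.0, 2.882]
force: [1.4, 1.1, 0.7]
width: 85.4
gripper_force: 0.0
```

>>> carry_out([
  {"tx":0,"ty":0,"tz":-0.2,"twist":0,"fingers":1},
  {"tx":0,"ty":0,"tz":-0.2,"twist":0,"fingers":1},
  {"tx":0,"ty":0,"tz":-0.2,"twist":0,"fingers":1},
  {"tx":0,"ty":0,"tz":-0.2,"twist":0,"fingers":1},
  {"tx":0,"ty":0,"tz":-0.2,"twist":0,"fingers":1},
])

```text
clock: 1.48
eef_pos: [144.0, 541.9, 747.1]
tool_rot: [2.956, -0.0, 2.882]
force: [-0.8, 0.7, 0.4]
width: 85.6
gripper_force: 0.0
```

```bash
python3 -c "
from h import *
s=ctrl.read_state();print(s['qpos'],s['eef_pos'],s['tool_rot'],s['qd'])"
```

```text
[-1.46042628e+00  3.33040460e-01  2.03369601e-01  6.46704150e-01
 -7.98027236e-02  1.98065280e+00 -1.77908854e-03] [144.02384536 541.9126726  747.09956089] [ 2.95550055e+00 -2.77138234e-04  2.88185583e+00] [-1.43733556e-01 -3.88587656e-01  1.39032436e-01  7.03709864e-02
  9.37538464e-03 -5.97089738e-04  1.25631762e-04]
```

>>> carry_out([
  {"tx":0,"ty":0,"tz":0.1,"twist":0,"fingers":1},
  {"tx":0,"ty":0,"tz":0.1,"twist":0,"fingers":1},
  {"tx":0,"ty":0,"tz":0.1,"twist":0,"fingers":1},
])

```text
clock: 1.85
eef_pos: [148.3, 558.4, 656.9]
tool_rot: [2.957, -0.0, 2.882]
force: [-0.8, -0.1, -1.0]
width: 85.7
gripper_force: 0.0
```

```bash
python3 -c "
from h import *
s=ctrl.read_state();print(s['qpos'],s['eef_pos'],s['tool_rot'],s['qd'])"
```

```text
[-1.4868038   0.27440163  0.19586926  0.99582717 -0.05487153  1.69103836
 -0.00348064] [148.33221482 558.38552394 656.91848336] [ 2.95671127e+00 -2.13784095e-04  2.88196094e+00] [-0.03869378 -0.08084163 -0.02129989  0.78059671  0.03881398 -0.69697968
 -0.00508293]
```

Reaching past joint 6's range tilts the tool outward, and it keeps that tilt afterwards. My plan:
1. Lean the tool about 40° along the tray's bar direction (+y) in free air.
2. Grasp the bar across x with that lean.
3. Pour over the basket by twisting about the leaned axis.

First I'll go to azimuth ~98° and turn the jaws.

>>> carry_out([
  {"tx":0.147,"ty":-0.039,"tz":0,"twist":0,"fingers":1},
  {"tx":0.147,"ty":-0.039,"tz":0,"twist":0,"fingers":1},
  {"tx":0.147,"ty":-0.039,"tz":0,"twist":0,"fingers":1},
  {"tx":0.147,"ty":-0.039,"tz":0,"twist":0,"fingers":1},
  {"tx":0.147,"ty":-0.039,"tz":0,"twist":0,"fingers":1},
  {"tx":0,"ty":0,"tz":0,"twist":0.057,"fingers":1},
  {"tx":0,"ty":0,"tz":0,"twist":0.057,"fingers":1},
  {"tx":0,"ty":0,"tz":0,"twist":0.057,"fingers":1},
  {"tx":0,"ty":0,"tz":0,"twist":0.057,"fingers":1},
  {"tx":0,"ty":0,"tz":0,"twist":0.057,"fingers":1},
  {"tx":0,"ty":0,"tz":0,"twist":0.057,"fingers":1},
  {"tx":0,"ty":0,"tz":0,"twist":0.057,"fingers":1},
])

```text
clock: 3.35
eef_pos: [-79.4, 559.5, 646.9]
tool_rot: [3.084, -0.175, 1.627]
force: [0.3, 0.0, 0.2]
width: 85.6
gripper_force: 0.0
```

```bash
cat >> h.py <<'E'
from scipy.spatial.transform import Rotation as Ro
def st():
    s=ctrl.read_state(); R=Ro.from_euler('xyz',s['tool_rot']).as_matrix(); z=R[:,2]
    print('t',round(s['clock'],2),'q',np.round(s['qpos'],2),'p',np.round(s['eef_pos'],1),'rpy',np.round(s['tool_rot'],3))
    print('lean',np.round(np.degrees(np.arccos(-z[2])),1),'toward az',np.round(np.degrees(np.arctan2(z[1],z[0])),1),'R',np.round(R,3).tolist(),'w',round(s['width'],1),'gf',s['gripper_force'],'F',np.round(s['force'],1))
    return np.array(s['eef_pos']),R
E
python3 -c "
from h import *
st()"
```

```text
t 3.35 q [-2.    0.26  0.29  1.05  0.    1.67 -1.68] p [-79.4 559.5 646.9] rpy [ 3.084 -0.175  1.627]
lean 10.6 toward az 75.0 R [[-0.056, 0.997, 0.047], [0.983, 0.047, 0.177], [0.174, 0.057, -0.983]] w 85.6 gf 0.0 F [0.3 0.  0.2]
```

>>> carry_out([
  {"tx":0,"ty":0,"tz":-0.2,"twist":0,"fingers":1},
  {"tx":0,"ty":0,"tz":-0.2,"twist":0,"fingers":1},
  {"tx":0,"ty":0,"tz":-0.2,"twist":0,"fingers":1},
  {"tx":0,"ty":0,"tz":-0.2,"twist":0,"fingers":1},
  {"tx":0,"ty":0,"tz":-0.2,"twist":0,"fingers":1},
  {"tx":0,"ty":0,"tz":-0.2,"twist":0,"fingers":1},
])

```text
clock: 4.1
eef_pos: [-80.4, 449.4, 837.5]
tool_rot: [3.091, -0.356, 1.644]
force: [-1.1, -1.1, -0.2]
width: 85.2
gripper_force: 0.0
```

```bash
python3 -c "
from h import *
st()"
```

```text
t 4.1 q [-2.51  0.14  0.87  0.71 -0.06  1.98 -1.63] p [-80.4 449.4 837.5] rpy [ 3.091 -0.356  1.644]
lean 20.6 toward az 85.9 R [[-0.068, 0.997, 0.025], [0.935, 0.055, 0.35], [0.348, 0.047, -0.936]] w 85.2 gf 0.0 F [-1.1 -1.1 -0.2]
```

>>> carry_out([
  {"tx":0.18,"ty":0,"tz":-0.1,"twist":0,"fingers":1},
  {"tx":0.18,"ty":0,"tz":-0.1,"twist":0,"fingers":1},
  {"tx":0.18,"ty":0,"tz":-0.1,"twist":0,"fingers":1},
  {"tx":0.18,"ty":0,"tz":-0.1,"twist":0,"fingers":1},
  {"tx":0.18,"ty":0,"tz":-0.1,"twist":0,"fingers":1},
])

```text
clock: 4.72
eef_pos: [-85.4, 579.2, 891.5]
tool_rot: [3.094, -0.564, 1.656]
force: [0.9, 0.1, -0.3]
width: 85.3
gripper_force: 0.0
```

```bash
python3 -c "
from h import *
st()"
```

```text
t 4.72 q [-1.96  0.36  0.47  0.26 -0.17  1.98 -1.61] p [-85.4 579.2 891.5] rpy [ 3.094 -0.564  1.656]
lean 32.4 toward az 89.7 R [[-0.072, 0.997, 0.003], [0.842, 0.059, 0.536], [0.534, 0.041, -0.844]] w 85.3 gf 0.0 F [ 0.9  0.1 -0.3]
```

>>> carry_out([
  {"tx":0.18,"ty":0,"tz":-0.1,"twist":0,"fingers":1},
  {"tx":0.18,"ty":0,"tz":-0.1,"twist":0,"fingers":1},
  {"tx":0.18,"ty":0,"tz":-0.1,"twist":0,"fingers":1},
])

```text
clock: 5.1
eef_pos: [-80.9, 598.4, 907.0]
tool_rot: [3.108, -0.625, 1.647]
force: [0.4, 0.1, -0.2]
width: 85.0
gripper_force: 0.0
```

```bash
python3 -c "
from h import *
st()"
```

```text
t 5.1 q [-1.96  0.42  1.04  0.19 -0.72  1.98 -1.55] p [-80.9 598.4 907. ] rpy [ 3.108 -0.625  1.647]
lean 35.9 toward az 91.1 R [[-0.062, 0.998, -0.011], [0.808, 0.057, 0.586], [0.585, 0.027, -0.81]] w 85.0 gf 0.0 F [ 0.4  0.1 -0.2]
```

```bash
cat >> h.py <<'E'
def go(*pts,step=55):
    p,R=st()
    for q in pts:
        d=np.array(q,float)-p; n=int(np.ceil(np.linalg.norm(d)/step)); print(n,'rows of',np.round(R.T@d/300/n,3)); p=np.array(q,float)
E
python3 -c "
from h import *
go([150,520,620],[400,250,420])"
```

```text
t 5.1 q [-1.96  0.42  1.04  0.19 -0.72  1.98 -1.55] p [-80.9 598.4 907. ] rpy [ 3.108 -0.625  1.647]
lean 35.9 toward az 91.1 R [[-0.062, 0.998, -0.011], [0.808, 0.057, 0.586], [0.585, 0.027, -0.81]] w 85.0 gf 0.0 F [ 0.4  0.1 -0.2]
7 rows of [-0.117  0.104  0.088]
8 rows of [-0.146  0.095  0.   ]
```

>>> carry_out([
  {"tx":-0.117,"ty":0.104,"tz":0.088,"twist":0,"fingers":1},
  {"tx":-0.117,"ty":0.104,"tz":0.088,"twist":0,"fingers":1},
  {"tx":-0.117,"ty":0.104,"tz":0.088,"twist":0,"fingers":1},
  {"tx":-0.117,"ty":0.104,"tz":0.088,"twist":0,"fingers":1},
  {"tx":-0.117,"ty":0.104,"tz":0.088,"twist":0,"fingers":1},
  {"tx":-0.117,"ty":0.104,"tz":0.088,"twist":0,"fingers":1},
  {"tx":-0.117,"ty":0.104,"tz":0.088,"twist":0,"fingers":1},
])

```text
clock: 5.98
eef_pos: [118.1, 531.2, 658.1]
tool_rot: [3.119, -0.637, 1.635]
force: [1.5, 0.3, 0.1]
width: 85.2
gripper_force: 0.0
```

```bash
python3 -c "
from h import *
go([400,250,420],[470,190,300])"
```

```text
t 5.97 q [-2.79 -0.3   1.05  1.55  0.34  1.11 -1.67] p [118.1 531.2 658.1] rpy [ 3.119 -0.637  1.635]
lean 36.5 toward az 91.5 R [[-0.051, 0.999, -0.015], [0.802, 0.05, 0.595], [0.595, 0.018, -0.803]] w 85.2 gf 0.0 F [1.5 0.3 0.1]
9 rows of [-0.141  0.097  0.007]
3 rows of [-0.137  0.072  0.066]
```

>>> carry_out([
  {"tx":-0.141,"ty":0.097,"tz":0.007,"twist":0,"fingers":1},
  {"tx":-0.141,"ty":0.097,"tz":0.007,"twist":0,"fingers":1},
  {"tx":-0.141,"ty":0.097,"tz":0.007,"twist":0,"fingers":1},
  {"tx":-0.141,"ty":0.097,"tz":0.007,"twist":0,"fingers":1},
  {"tx":-0.141,"ty":0.097,"tz":0.007,"twist":0,"fingers":1},
])

```text
clock: 6.6
eef_pos: [275.1, 373.3, 527.2]
tool_rot: [3.117, -0.637, 1.631]
force: [0.5, 0.4, 0.3]
width: 85.5
gripper_force: 0.0
```

```bash
python3 -c "
from h import *
go([400,250,420],[470,190,300])"
```

```text
t 6.6 q [-2.1  -0.37  1.02  1.92 -0.02  0.87 -0.96] p [275.1 373.3 527.2] rpy [ 3.117 -0.637  1.631]
lean 36.5 toward az 91.1 R [[-0.048, 0.999, -0.011], [0.802, 0.045, 0.595], [0.595, 0.019, -0.804]] w 85.5 gf 0.0 F [0.5 0.4 0.3]
4 rows of [-0.141  0.098  0.009]
3 rows of [-0.137  0.072  0.067]
```

>>> carry_out([
  {"tx":-0.141,"ty":0.098,"tz":0.009,"twist":0,"fingers":1},
  {"tx":-0.141,"ty":0.098,"tz":0.009,"twist":0,"fingers":1},
  {"tx":-0.141,"ty":0.098,"tz":0.009,"twist":0,"fingers":1},
  {"tx":-0.141,"ty":0.098,"tz":0.009,"twist":0,"fingers":1},
])

```text
clock: 7.1
eef_pos: [358.7, 243.7, 443.6]
tool_rot: [3.08, -0.628, 1.634]
force: [0.7, 0.1, -0.2]
width: 85.4
gripper_force: 0.0
```

```bash
python3 -c "
from h import *
go([470,190,300])
cap('wrist','w0')"
```

```text
t 7.1 q [-1.92 -0.37  1.32  2.05 -0.21  0.83 -0.39] p [358.7 243.7 443.6] rpy [ 3.08  -0.628  1.634]
lean 36.1 toward az 87.6 R [[-0.051, 0.998, 0.025], [0.808, 0.027, 0.589], [0.588, 0.05, -0.808]] w 85.4 gf 0.0 F [ 0.7  0.1 -0.2]
4 rows of [-0.111  0.085  0.073]
```

View pics/w0.png

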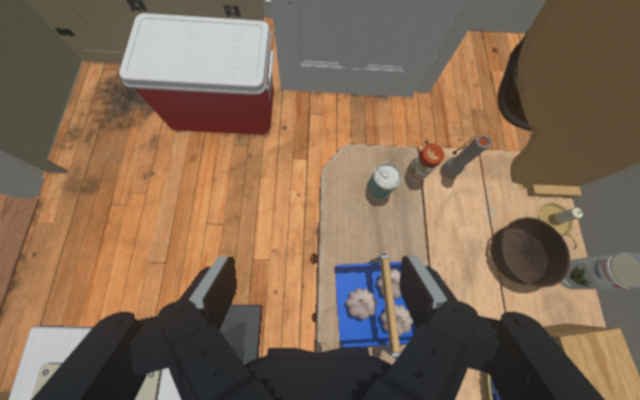

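The wrist view shows the tray's bar from about (384,258) to (396,350), with three bulbs, and the tin and jar beyond its +y side. I'll triangulate the bar with the top view.

```bash
python3 -c "
from h import *
t=ld('t0');w=ld('w0')
def bar(im,r):
    x0,y0,x1,y1=r;h=cv2.cvtColor(im['color'][y0:y1,x0:x1],cv2.COLOR_BGR2HSV)
    m=cv2.inRange(h,(12,70,130),(28,255,255)); n,l,s,c=cv2.connectedComponentsWithStats(m)
    k=1+s[1:,4].argmax(); ys,xs=np.where(l==k); P=np.c_[xs+x0,ys+y0].astype(np.float32)
    b=cv2.fitLine(P,cv2.DIST_HUBER,0,.01,.01).ravel(); q=(P-b[2:])@b[:2]; print(s[k],b)
    return b[2:]+b[:2]*np.percentile(q,1),b[2:]+b[:2]*np.percentile(q,99)
a=bar(t,(254,205,298,223));b=bar(w,(370,250,410,355));print(a,b)
for A,B in((a[0],b[0]),(a[1],b[1]),((251,216.5),(384,258)),((300,213),(396,350))):print(two(t,A,w,B))
for A in b:print(plane(w,*A,105),plane(w,*A,116))
"
```

```text
[  0   6  44   8 136] [ 9.9486750e-01 -1.0118619e-01  2.7542133e+02  2.1424237e+02]
[  0   0  34 102 843] [1.1046406e-01 9.9388009e-01 3.9070999e+02 3.0139984e+02]
(array([253.97696, 216.42343], dtype=float32), array([296.96957, 212.05074], dtype=float32)) (array([384.91693, 249.27779], dtype=float32), array([396.15393, 350.3808 ], dtype=float32))
(array([486.35631735, 294.26399601, 120.83017642]), np.float64(23.040488556518337))
(array([499.84504762, 152.19083534, 112.70640782]), np.float64(2.5239474829826967))
(array([487.15718197, 292.10860908, 115.85995301]), np.float64(0.4579894649596216))
(array([509.16958667, 146.05336167,  87.6319002 ]), np.float64(3.49722497626697))
[492.5279471  308.37155164 105.        ] [489.37570042 306.63687861 116.        ]
[502.99248964 149.85259785 105.        ] [499.60623513 151.66272163 116.        ]
```

>>> carry_out([
  {"tx":0,"ty":0.15,"tz":0,"twist":-0.017,"fingers":1},
  {"tx":-0.06,"ty":0.14,"tz":0.03,"twist":0,"fingers":1},
  {"tx":-0.11,"ty":0.06,"tz":0.08,"twist":0,"fingers":1},
])

```text
clock: 7.52
eef_pos: [387.8, 217.4, 441.9]
tool_rot: [2.967, -0.6, 1.693]
force: [-0.2, -0.0, -0.6]
width: 85.5
gripper_force: 0.0
```

```bash
python3 -c "
from h import *
go([491,150,210])"
```

```text
t 7.53 q [-1.86 -0.37  1.32  2.05 -0.16  0.79 -0.32] p [387.8 217.4 441.9] rpy [ 2.967 -0.6    1.693]
lean 35.6 toward az 79.7 R [[-0.101, 0.989, 0.105], [0.819, 0.023, 0.573], [0.565, 0.143, -0.813]] w 85.5 gf 0.0 F [-0.2 -0.  -0.6]
5 rows of [-0.131  0.045  0.107]
```

>>> carry_out([
  {"tx":0,"ty":0,"tz":0.15,"twist":0,"fingers":1},
  {"tx":0,"ty":0,"tz":0.15,"twist":0,"fingers":1},
  {"tx":0,"ty":0.15,"tz":0,"twist":0,"fingers":1},
  {"tx":0,"ty":0.15,"tz":0,"twist":0,"fingers":1},
])

```text
clock: 8.02
eef_pos: [401.8, 252.6, 437.1]
tool_rot: [2.909, -0.575, 1.687]
force: [1.3, 0.1, 1.5]
width: 85.6
gripper_force: 0.0
```

```bash
python3 -c "
from h import *
go([491,150,210])"
```

```text
t 8.03 q [-1.98 -0.37  1.32  2.06 -0.03  0.68 -0.52] p [401.8 252.6 437.1] rpy [ 2.909 -0.575  1.687]
lean 35.3 toward az 73.1 R [[-0.097, 0.981, 0.168], [0.833, -0.012, 0.552], [0.544, 0.193, -0.817]] w 85.6 gf 0.0 F [1.3 0.1 1.5]
5 rows of [-0.145  0.03   0.096]
```

The elbow has drifted onto the limits of q2 and q3. I'll fit a kinematic model from the logged states so I can plan a way out of this.

```bash
cat > kin.py <<'E'
import numpy as np,itertools
from scipy.spatial.transform import Rotation as Ro
from scipy.optimize import least_squares
D=[([-1.37677525,0.62926279,0.03845729,1.51824673,-0.02699173,0.99629744,-0.02000483],[166.83,627.68,241.48],[-3.1399,0,2.88176]),
([-1.46042628,.33304046,.203369601,.646704150,-.0798027236,1.98065280,-.00177908854],[144.02384536,541.9126726,747.09956],[2.95550055,-.000277,2.88185583]),
([-1.4868038,.27440163,.19586926,.99582717,-.05487153,1.69103836,-.00348064],[148.33,558.386,656.918],[2.9567,-.0002,2.88196]),
([-2.,.26,.29,1.05,0,1.67,-1.68],[-79.4,559.5,646.9],[3.084,-.175,1.627]),
([-2.51,.14,.87,.71,-.06,1.98,-1.63],[-80.4,449.4,837.5],[3.091,-.356,1.644]),
([-1.96,.36,.47,.26,-.17,1.98,-1.61],[-85.4,579.2,891.5],[3.094,-.564,1.656]),
([-1.96,.42,1.04,.19,-.72,1.98,-1.55],[-80.9,598.4,907.],[3.108,-.625,1.647]),
([-2.79,-.3,1.05,1.55,.34,1.11,-1.67],[118.1,531.2,658.1],[3.119,-.637,1.635]),
([-2.1,-.37,1.02,1.92,-.02,.87,-.96],[275.1,373.3,527.2],[3.117,-.637,1.631]),
([-1.92,-.37,1.32,2.05,-.21,.83,-.39],[358.7,243.7,443.6],[3.08,-.628,1.634]),
([-1.86,-.37,1.32,2.05,-.16,.79,-.32],[387.8,217.4,441.9],[2.967,-.6,1.693]),
([-1.98,-.37,1.32,2.06,-.03,.68,-.52],[401.8,252.6,437.1],[2.909,-.575,1.687])]
LO=np.array([-3.06,-.37,-1.25,.18,-1.1,.23,-2.94]);HI=np.array([3.06,2.12,1.32,2.47,4.24,1.98,2.94])
SG=None;PR=None
def fk(q,sg=None,pr=None):
    sg=SG if sg is None else sg; pr=PR if pr is None else pr
    ax=[[0,0,1],[0,1,0]]; R=np.eye(3)@Ro.from_euler('z',pr[0]).as_matrix(); p=np.zeros(3)
    off=[pr[1:4],pr[4:7],pr[7:10],pr[10:13]]  # after j1, after j3, after j5, after j7
    for i in range(7):
        R=R@Ro.from_rotvec(np.array(ax[i%2])*sg[i]*q[i]).as_matrix()
        if i in(0,2,4,6): p=p+R@off[i//2]
    return p,R@Ro.from_euler('z',pr[13]).as_matrix()
def res(pr,sg):
    r=[]
    for q,p,e in D:
        P,R=fk(q,sg,pr); r+=list((P-p)/100)+list((R-Ro.from_euler('xyz',e).as_matrix()).ravel()*2)
    return r
if __name__=='__main__':
    best=None
    for s in itertools.product([1,-1],repeat=4):
        sg=[s[0],1,s[1],1,s[2],1,s[3]]
        for y in(0,1.57,3.14,-1.57):
            x0=np.array([0,0,0,350,0,0,400,0,0,400,0,0,200,y],float)
            f=least_squares(res,x0,args=(sg,),x_scale=np.r_[.3,[100]*12,.3],max_nfev=60)
            if best is None or f.cost<best[0]: best=(f.cost,sg,f.x)
    print(best[0],best[1],np.round(best[2],3)); r=np.array(res(best[2],best[1])).reshape(len(D),-1); print(np.round(np.abs(r[:,:3]).max(1)*100,1),np.round(np.abs(r[:,3:]).max(1)/2,3))
    np.savez('kin.npz',sg=best[1],pr=best[2])
else:
    k=np.load('kin.npz');SG=k['sg'];PR=k['pr']
E
time python3 kin.py
```

```text
0.003078087037510217 [-1, 1, -1, 1, -1, 1, -1] [ 1.00000e-03 -2.74200e+00 -9.18900e+00  3.39527e+02  1.66300e+00
 -2.01510e+01  5.61171e+02 -5.70000e-01  1.98400e+00  3.82292e+02
  3.59000e-01 -8.97000e-01  3.44361e+02  1.57200e+00]
[1.  0.5 0.4 1.3 2.4 1.2 1.2 1.4 2.2 1.4 1.1 1.4] [0.    0.    0.    0.006 0.007 0.006 0.003 0.004 0.005 0.005 0.006 0.001]
real	2m33.844s
user	2m32.830s
sys	0m0.152s
```

```bash
cat > sim.py <<'E'
from kin import *
def err(q,p,R,w=300.):
    P,Q=fk(q); return np.r_[P-p,w*Ro.from_matrix(R@Q.T).as_rotvec()]
def ik(q,p,R,reg=3.,w=300.):
    q=np.clip(q,LO+1e-6,HI-1e-6)
    f=least_squares(lambda x:np.r_[err(x,p,R,w),reg*(x-q)],q,bounds=(LO,HI),max_nfev=40)
    return f.x
def jac(q,w):
    p,R=fk(q);J=np.zeros((6,7))
    for i in range(7):
        d=q.copy();d[i]+=1e-5;P,Q=fk(d);J[:3,i]=(P-p)/1e-5;J[3:,i]=w*Ro.from_matrix(Q@R.T).as_rotvec()/1e-5
    return J
def Rt(lean,az,yb):  # tool z leaning `lean` toward az; tool y ~ horizontal dir yb(az)
    l,a,y=np.radians([lean,az,yb]); z=np.array([np.sin(l)*np.cos(a),np.sin(l)*np.sin(a),-np.cos(l)])
    y=np.array([np.cos(y),np.sin(y),0]);y-=z*(y@z);y/=np.linalg.norm(y);return np.c_[np.cross(y,z),y,z]
E
cat > a.py <<'E'
from sim import *
rng=np.random.default_rng(0)
for nm,p,R in [('grasp',[494,231,104],Rt(36,93,3)),('pre',[491,155,210],Rt(36,93,3)),('graspmirror',[494,215,104],Rt(36,-87,3))]:
    S=[]
    for k in range(25):
        q=ik(rng.uniform(LO,HI),np.array(p),R,reg=.01)
        if np.abs(err(q,np.array(p),R)).max()<1: S.append(q)
    S=np.array(S);print(nm,len(S)); print(np.round(S[np.argsort(np.abs(S[:,2]))][:8],2) if len(S) else '')
E
time python3 a.py
```

```text
grasp 15
[[ 0.02  0.76 -0.2   2.06 -1.1   0.56  0.95]
 [ 0.03  0.76 -0.21  2.06 -1.09  0.55  0.94]
 [ 0.04  0.76 -0.23  2.06 -1.08  0.54  0.93]
 [ 0.05  0.77 -0.24  2.06 -1.07  0.53  0.92]
 [ 0.06  0.77 -0.26  2.06 -1.05  0.52  0.9 ]
 [ 0.31  0.84 -0.64  2.06 -0.51  0.33  0.4 ]
 [ 0.32  0.85 -0.67  2.06 -0.46  0.32  0.34]
 [ 0.35  0.86 -0.71  2.06 -0.35  0.31  0.24]]
pre 12
[[ 0.12  0.57 -0.12  2.02 -0.83  0.81  0.73]
 [-0.05  0.57  0.13  2.02 -0.95  0.9   0.85]
 [ 0.14  0.57 -0.15  2.02 -0.82  0.8   0.72]
 [ 0.18  0.57 -0.21  2.01 -0.78  0.77  0.69]
 [-0.15  0.58  0.27  2.02 -1.01  0.96  0.91]
 [-0.32  0.63  0.53  2.03 -1.1   1.1   1.01]
 [ 0.41  0.62 -0.56  2.01 -0.54  0.66  0.44]
 [ 0.63  0.73 -0.91  2.   -0.13  0.59  0.03]]
graspmirror 18
[[-0.74  0.87 -0.03  1.68  0.55  1.1  -1.09]
 [-0.78  0.87  0.04  1.69  0.5   1.08 -1.05]
 [-0.83  0.87  0.12  1.69  0.45  1.05 -0.99]
 [-0.68  0.87 -0.12  1.68  0.61  1.14 -1.15]
 [-0.67  0.87 -0.13  1.68  0.62  1.14 -1.15]
 [-0.66  0.87 -0.16  1.68  0.63  1.15 -1.17]
 [-0.66  0.87 -0.16  1.68  0.63  1.15 -1.17]
 [-0.65  0.87 -0.17  1.68  0.64  1.16 -1.17]]
real	0m14.813s
user	0m14.382s
sys	0m0.208s
```

```bash
cat >> sim.py <<'E'
VM=np.array([2.57,2.57]+[3.14]*5)*.7/8
def row(q,p,R,m,w=300.,lam=10.,it=15,kn=0.,sel=0):
    v=np.array(m[:3])*300; v*=min(1,62.5/max(1e-9,np.linalg.norm(v))); tw=np.clip(m[3]*np.pi,-.187,.187)
    p=p+R@v; R=R@Ro.from_euler('z',tw).as_matrix(); q0=q.copy()
    if sel: # bounded lsq
        q=ik(q0,p,R,reg=lam,w=w)
    else:
        for _ in range(it):
            e=-err(q,p,R,w); e[3:]=-e[3:]; e=np.r_[e[:3],e[3:]]
            J=jac(q,w); A=J.T@np.linalg.inv(J@J.T+lam**2*np.eye(6)); dq=A@e
            if kn: dq=dq+kn*(np.eye(7)-A@J)@((LO+HI)/2-q)
            q=np.clip(q+dq,LO,HI)
    d=q-q0; d*=min(1,(VM/np.maximum(np.abs(d),1e-9)).min()); q=q0+d
    p,R=fk(q); return q,p,R
def run(q,moves,**k):
    p,R=fk(q)
    for m in moves: q,p,R=row(q,p,R,m,**k)
    return q
Z=lambda x:[0,0,x,0]
LOG=[(0,1,[Z(-.2)]*11),(1,2,[Z(.1)]*3),(2,3,[[.147,-.039,0,0]]*5+[[0,0,0,.057]]*7),(3,4,[Z(-.2)]*6),(4,5,[[.18,0,-.1,0]]*5),(5,6,[[.18,0,-.1,0]]*3),(6,7,[[-.117,.104,.088,0]]*7),(7,8,[[-.141,.097,.007,0]]*5),(8,9,[[-.141,.098,.009,0]]*4),(9,10,[[0,.15,0,-.017],[-.06,.14,.03,0],[-.11,.06,.08,0]]),(10,11,[Z(.15)]*2+[[0,.15,0,0]]*2)]
E
cat > b.py <<'E'
from sim import *
V=[dict(w=300.,lam=10.,it=15),dict(w=300,lam=30.,it=5),dict(w=300,lam=10.,it=15,kn=.05),dict(w=300,lam=3.,sel=1),dict(w=300,lam=30.,sel=1),dict(w=1000,lam=10.,it=15),dict(w=100.,lam=10,it=15)]
for i,v in enumerate(V):
    print(v)
    for a,b,m in LOG[:1]+LOG[3:8]:
        q=run(np.array(D[a][0]),m,**v); P,R=fk(q); print(a,b,np.round(q,2),np.round(D[b][0],2),np.round(P-D[b][1]))
E
time python3 b.py
```

```text
{'w': 300.0, 'lam': 10.0, 'it': 15}
0 1 [-1.08  1.35  0.22  0.18 -0.55  1.98 -0.51] [-1.46  0.33  0.2   0.65 -0.08  1.98 -0.  ] [ 180.  199. -566.]
3 4 [-1.46  0.93  0.32  0.18 -0.62  1.98 -2.08] [-2.51  0.14  0.87  0.71 -0.06  1.98 -1.63] [ 115.  354. -312.]
4 5 [-1.41  0.79  0.46  0.23 -0.88  1.98 -2.25] [-1.96  0.36  0.47  0.26 -0.17  1.98 -1.61] [ 126.  184. -249.]
5 6 [-1.75  0.42  0.55  0.42 -0.45  1.95 -1.58] [-1.96  0.42  1.04  0.19 -0.72  1.98 -1.55] [  67.   27. -106.]
6 7 [-2.79 -0.3   1.05  1.53  0.34  1.13 -1.68] [-2.79 -0.3   1.05  1.55  0.34  1.11 -1.67] [-2. -0.  5.]
7 8 [-2.2  -0.37  0.99  1.92  0.15  0.88 -1.14] [-2.1  -0.37  1.02  1.92 -0.02  0.87 -0.96] [-12.  12.  -8.]
{'w': 300, 'lam': 30.0, 'it': 5}
0 1 [-1.31  0.84  0.15  0.18 -0.19  1.98 -0.11] [-1.46  0.33  0.2   0.65 -0.08  1.98 -0.  ] [  79.  215. -172.]
3 4 [-1.75  0.59  0.31  0.18 -0.26  1.98 -1.76] [-2.51  0.14  0.87  0.71 -0.06  1.98 -1.63] [  6. 248. -67.]
4 5 [-1.39  0.74  0.5   0.18 -0.91  1.98 -2.25] [-1.96  0.36  0.47  0.26 -0.17  1.98 -1.61] [ 143.  172. -200.]
5 6 [-1.5   0.89  0.35  0.18 -0.56 
[... 3083 characters left out ...]
-1.22  0.95  0.28  0.18 -0.42  1.98 -0.25] [-1.46  0.33  0.2   0.65 -0.08  1.98 -0.  ] [ 126.  220. -248.]
3 4 [-1.64  0.68  0.38  0.18 -0.46  1.98 -1.88] [-2.51  0.14  0.87  0.71 -0.06  1.98 -1.63] [  44.  286. -127.]
4 5 [-1.41  0.8   0.46  0.18 -0.85  1.98 -2.32] [-1.96  0.36  0.47  0.26 -0.17  1.98 -1.61] [ 131.  191. -247.]
5 6 [-1.4   0.98  0.37  0.18 -0.7   1.98 -2.22] [-1.96  0.42  1.04  0.19 -0.72  1.98 -1.55] [ 156.  211. -417.]
6 7 [-2.76 -0.29  1.04  1.56  0.32  1.09 -1.65] [-2.79 -0.3   1.05  1.55  0.34  1.11 -1.67] [ 4. -1. -2.]
7 8 [-2.2  -0.37  0.99  1.92  0.15  0.88 -1.14] [-2.1  -0.37  1.02  1.92 -0.02  0.87 -0.96] [-12.  12.  -8.]
real	0m17.340s
user	0m17.596s
sys	0m0.147s
```

```bash
cat > b.py <<'E'
from sim import *
for w,l in [(500,3),(700,3),(1000,3),(700,1),(1000,10)]:
    v=dict(w=w,lam=l,sel=1); print(v)
    for a,b,m in LOG[:1]+LOG[3:11]:
        q=run(np.array(D[a][0]),m,**v); P,R=fk(q); print(a,b,np.round(q,2),np.round(D[b][0],2),np.round(P-D[b][1]))
E
python3 b.py
```

```text
{'w': 500, 'lam': 3, 'sel': 1}
0 1 [-1.48  0.33  0.24  0.6  -0.1   1.98  0.  ] [-1.46  0.33  0.2   0.65 -0.08  1.98 -0.  ] [ 1.  3. 18.]
3 4 [-2.55  0.14  0.93  0.67 -0.07  1.98 -1.64] [-2.51  0.14  0.87  0.71 -0.06  1.98 -1.63] [-1. -1. 19.]
4 5 [-1.96  0.36  0.56  0.2  -0.27  1.98 -1.6 ] [-1.96  0.36  0.47  0.26 -0.17  1.98 -1.61] [-1. -6. 29.]
5 6 [-1.98  0.42  1.24  0.18 -0.89  1.94 -1.54] [-1.96  0.42  1.04  0.19 -0.72  1.98 -1.55] [-2.  5. 20.]
6 7 [-2.56 -0.21  1.    1.57  0.14  1.04 -1.5 ] [-2.79 -0.3   1.05  1.55  0.34  1.11 -1.67] [ 6. -1. -5.]
7 8 [-2.12 -0.37  1.03  1.92 -0.01  0.87 -0.97] [-2.1  -0.37  1.02  1.92 -0.02  0.87 -0.96] [-1.  2. -2.]
8 9 [-1.91 -0.37  1.32  2.06 -0.2   0.81 -0.39] [-1.92 -0.37  1.32  2.05 -0.21  0.83 -0.39] [ 3. -3. -3.]
9 10 [-1.87 -0.37  1.32  2.06 -0.14  0.76 -0.34] [-1.86 -0.37  1.32  2.05 -0.16  0.79 -0.32] [ 4.  1. -4.]
10 11 [-1.99 -0.37  1.32  2.07  0.01  0.65 -0.55] [-1.98 -0.37  1.32  2.06 -0.03  0.68 -0.52] [ 9.  0. -1.]
{'w': 700, 'lam': 3, 'sel': 1}
0 1 [-1.47  0.34  0.22  0.68 -0.09  1.98  0.  ] [-1.46  0.33  0.2   0.65 -0.08  1
[... 3178 characters left out ...]
1.96  0.36  0.47  0.26 -0.17  1.98 -1.61] [  3.  -3. -42.]
5 6 [-1.94  0.41  0.73  0.18 -0.43  1.97 -1.58] [-1.96  0.42  1.04  0.19 -0.72  1.98 -1.55] [-1.  4. -3.]
6 7 [-2.56 -0.2   1.01  1.56  0.13  1.05 -1.48] [-2.79 -0.3   1.05  1.55  0.34  1.11 -1.67] [ 7. -0. -4.]
7 8 [-2.12 -0.37  1.03  1.92 -0.01  0.87 -0.97] [-2.1  -0.37  1.02  1.92 -0.02  0.87 -0.96] [-2.  2. -1.]
8 9 [-1.91 -0.37  1.32  2.05 -0.23  0.86 -0.37] [-1.92 -0.37  1.32  2.05 -0.21  0.83 -0.39] [-7. -3.  2.]
9 10 [-1.86 -0.37  1.32  2.04 -0.21  0.84 -0.29] [-1.86 -0.37  1.32  2.05 -0.16  0.79 -0.32] [-16.   2.   3.]
10 11 [-1.97 -0.37  1.32  2.05 -0.07  0.72 -0.47] [-1.98 -0.37  1.32  2.06 -0.03  0.68 -0.52] [-7.  0.  5.]
```

```bash
nproc; cat > fast.py <<'E'
from kin import PR,SG,LO,HI
import numpy as np
from scipy.optimize import least_squares
def M(a,k):
    c,s=np.cos(a),np.sin(a); return np.array([[c,-s,0],[s,c,0],[0,0,1]]) if k=='z' else np.array([[c,0,s],[0,1,0],[-s,0,c]])
R0=M(PR[0],'z');RE=M(PR[13],'z');OF=[PR[1:4],PR[4:7],PR[7:10],PR[10:13]]
def fkj(q):
    R=R0;p=np.zeros(3);ax=[];o=[]
    pts=[]
    for i in range(7):
        k='zy'[i%2]; ax.append(R[:,2 if k=='z' else 1]*SG[i]); o.append(p); R=R@M(SG[i]*q[i],k)
        if i%2==0: p=p+R@OF[i//2]; pts.append(p)
    ax=np.array(ax);J=np.vstack([np.cross(ax,p-np.array(o)).T,ax.T]); return p,R@RE,J,pts
def lg(A):
    from math import acos
    v=np.array([A[2,1]-A[1,2],A[0,2]-A[2,0],A[1,0]-A[0,1]])/2;s=np.linalg.norm(v);t=np.arctan2(s,(np.trace(A)-1)/2); return v*(t/s if s>1e-9 else 1)
W,L=600.,3.
VM=np.array([2.57,2.57]+[3.14]*5)*.7/8
def row(q,v,tw=0.):   # v: tool-frame mm
    p,R,_,_=fkj(q); p=p+R@np.array(v); R=R@M(tw,'z'); q0=np.clip(q,LO+1e-6,HI-1e-6)
    def f(x):
        P,Q,_,_=fkj(x); return np.r_[P-p,W*lg(Q@R.T),L*(x-q0)]
    def j(x):
        J=fkj(x)[2].copy(); J[3:]*=W; return np.vstack([J,L*np.eye(7)])
    x=least_squares(f,q0,j,bounds=(LO,HI),max_nfev=15).x; d=x-q0
    return q0+d*min(1,(VM/np.maximum(np.abs(d),1e-9)).min())
def ok(q):
    p,R,_,pts=fkj(q); r=np.hypot(p[0],p[1])
    if r<230 or not -600<p[1]<680 or p[2]>1050 or p[0]<-350: return False
    if p[2]<(360 if p[0]>250 else 200): return False
    for c in (pts[1],pts[2],p-R[:,2]*150,p):
        if c[0]>540 and c[2]>330: return False
        if c[2]<250 and np.hypot(c[0],c[1])<200: return False
    return True
E
cat > beam.py <<'E'
import sys,itertools
from fast import *
from multiprocessing import Pool
zt=np.array([0.03,-.61,-.79]);zt/=np.linalg.norm(zt)
dirs=[np.array(d)/np.linalg.norm(d) for d in itertools.product([-1,0,1],repeat=3) if any(d)]
def cost(q):
    p,R,_,_=fkj(q); a=np.degrees(np.arccos(np.clip(R[:,2]@zt,-1,1)))
    return a+8*max(0,abs(q[2])-.3)+20*max(0,.1-q[1])
def exp(a):
    q,h,d=a
    R=fkj(q)[1]; v=R.T@(d*60); x=q
    for _ in range(3):
        x=row(x,v)
        if not ok(x): return None
    if fkj(x)[2] is None: return None
    return (cost(x),x,h+[tuple(np.round(v/300,3))])
if __name__=='__main__':
    from h import ctrl
    q=np.array(ctrl.read_state()['qpos']);B=[(cost(q),q,[])];best=B[0]
    with Pool() as P:
        for dep in range(11):
            C=[c for c in P.map(exp,[(b[1],b[2],d) for b in B for d in dirs],chunksize=8) if c]
            C.sort(key=lambda c:c[0]); B=[]
            for c in C:
                if all(np.linalg.norm(fkj(c[1])[0]-fkj(b[1])[0])>60 or abs(c[0]-b[0])>2 for b in B): B.append(c)
                if len(B)>=30: break
            if B[0][0]<best[0]: best=B[0]
            print(dep,round(B[0][0],1),np.round(B[0][1],2),np.round(fkj(B[0][1])[0]),flush=True)
            if best[0]<4: break
    print(best[0],np.round(best[1],2)); [print(x) for x in best[2]]
E
export OMP_NUM_THREADS=1; time timeout 400 python3 beam.py
```

```text
4
0 82.1 [-1.85 -0.19  0.86  2.16 -0.07  0.52 -0.85] [277. 378. 437.]
1 74.1 [-1.46  0.16  0.73  2.12 -0.86  0.54 -0.03] [323. 439. 376.]
2 66.6 [-1.51  0.25  0.42  2.31 -1.1   0.23 -0.03] [198. 468. 270.]
3 60.5 [-0.95  0.22  0.03  2.47 -1.1   0.23  0.21] [217. 347. 228.]
4 50.9 [-1.36  0.2  -0.03  2.47 -0.36  0.28 -0.98] [ 57. 351. 214.]
5 46.8 [-1.53  0.23  0.02  2.47 -0.17  0.29 -1.3 ] [ 29. 342. 201.]
6 40.7 [-0.63  0.18 -0.33  2.47 -0.04  0.5  -0.86] [168. 217. 213.]
7 40.5 [-0.95  0.37 -0.29  2.13  0.05  0.63 -1.2 ] [168. 397. 213.]
8 40.0 [-1.16  0.26 -0.48  2.43  0.51  0.54 -1.97] [ 80. 306. 203.]
9 38.5 [-0.81  0.6  -1.05  2.06  0.47  0.9  -2.04] [  8. 414. 210.]
10 37.4 [-0.38  0.55 -0.93  2.05  0.44  0.94 -1.49] [222. 339. 214.]
37.38066768062632 [-0.38  0.55 -0.93  2.05  0.44  0.94 -1.49]
(np.float64(0.132), np.float64(-0.14), np.float64(0.055))
(np.float64(0.045), np.float64(-0.137), np.float64(0.139))
(np.float64(-0.108), np.float64(-0.035), np.float64(0.165))
(np.float64(-0.145), np.float64(-0.133), np.float64(0.035))
(np.float64(-0.12), np.float64(-0.147), np.float64(-0.064))
(np.float64(-0.093), np.float64(0.101), np.float64(-0.146))
(np.float64(-0.045), np.float64(0.01), np.float64(0.195))
(np.float64(0.013), np.float64(-0.199), np.float64(0.013))
(np.float64(-0.106), np.float64(-0.111), np.float64(0.128))
(np.float64(-0.026), np.float64(0.121), np.float64(-0.157))
(np.float64(0.117), np.float64(0.137), np.float64(0.088))
real	1m17.920s
user	4m46.656s
sys	0m0.463s
```

>>> carry_out([
  {"tx":0.132,"ty":-0.14,"tz":0.055,"twist":0,"fingers":1},
  {"tx":0.132,"ty":-0.14,"tz":0.055,"twist":0,"fingers":1},
  {"tx":0.132,"ty":-0.14,"tz":0.055,"twist":0,"fingers":1},
  {"tx":0.045,"ty":-0.137,"tz":0.139,"twist":0,"fingers":1},
  {"tx":0.045,"ty":-0.137,"tz":0.139,"twist":0,"fingers":1},
  {"tx":0.045,"ty":-0.137,"tz":0.139,"twist":0,"fingers":1},
  {"tx":-0.108,"ty":-0.035,"tz":0.165,"twist":0,"fingers":1},
  {"tx":-0.108,"ty":-0.035,"tz":0.165,"twist":0,"fingers":1},
  {"tx":-0.108,"ty":-0.035,"tz":0.165,"twist":0,"fingers":1},
])

```text
clock: 9.15
eef_pos: [195.1, 470.2, 266.4]
tool_rot: [2.99, -0.474, 1.668]
force: [0.0, 0.3, 0.8]
width: 85.7
gripper_force: 0.0
```

```bash
python3 -c "
from h import *
st()"
```

```text
t 9.15 q [-1.53  0.26  0.43  2.31 -1.1   0.23 -0.04] p [195.1 470.2 266.4] rpy [ 2.99  -0.474  1.668]
lean 28.4 toward az 77.1 R [[-0.087, 0.991, 0.107], [0.886, 0.028, 0.464], [0.456, 0.135, -0.88]] w 85.7 gf 0.0 F [0.  0.3 0.8]
```

>>> carry_out([
  {"tx":-0.145,"ty":-0.133,"tz":0.035,"twist":0,"fingers":1},
  {"tx":-0.145,"ty":-0.133,"tz":0.035,"twist":0,"fingers":1},
  {"tx":-0.145,"ty":-0.133,"tz":0.035,"twist":0,"fingers":1},
  {"tx":-0.12,"ty":-0.147,"tz":-0.064,"twist":0,"fingers":1},
  {"tx":-0.12,"ty":-0.147,"tz":-0.064,"twist":0,"fingers":1},
  {"tx":-0.12,"ty":-0.147,"tz":-0.064,"twist":0,"fingers":1},
  {"tx":-0.093,"ty":0.101,"tz":-0.146,"twist":0,"fingers":1},
  {"tx":-0.093,"ty":0.101,"tz":-0.146,"twist":0,"fingers":1},
  {"tx":-0.093,"ty":0.101,"tz":-0.146,"twist":0,"fingers":1},
])

```text
clock: 10.28
eef_pos: [163.5, 257.3, 334.5]
tool_rot: [3.124, -0.297, 1.63]
force: [0.9, 1.7, 1.3]
width: 85.4
gripper_force: 0.0
```

```bash
cat > c.py <<'E'
from h import *
st()
from fast import *
q=np.array(ctrl.read_state()['qpos'])
def wgo(q,t,n=55,show=1,tw=0):
    for _ in range(40):
        p,R,_,pts=fkj(q); d=np.array(t)-p
        if np.linalg.norm(d)<3: break
        q=row(q,R.T@(d*min(1,n/np.linalg.norm(d))),tw)
    p,R,_,pts=fkj(q); z=R[:,2]
    if show: print(t,_,np.round(q,2),np.round(p),'z',np.round(z,2),'elb',np.round(pts[1]))
    return q
def push(q,d,k):
    for _ in range(k):
        p,R,_,pts=fkj(q); q=row(q,R.T@(np.array(d)/np.linalg.norm(d)*60))
        p,R,_,pts=fkj(q); print('push',np.round(q,2),np.round(p),'z',np.round(R[:,2],2))
    return q
q=wgo(q,[250,300,450]);q=wgo(q,[400,0,450]);q=wgo(q,[200,-400,500]);a=wgo(q,[0,-560,600])
for d in [(0,0,1),(0,-.3,1),(0,-1,1),(0,-1,.4)]: print(d);push(a,d,14)
E
python3 c.py
```

```text
t 10.28 q [-1.41 -0.18  0.43  2.37 -0.14  0.69 -0.83] p [163.5 257.3 334.5] rpy [ 3.124 -0.297  1.63 ]
lean 17.1 toward az 90.0 R [[-0.057, 0.998, 0.0], [0.954, 0.054, 0.293], [0.293, 0.017, -0.956]] w 85.4 gf 0.0 F [0.9 1.7 1.3]
[250, 300, 450] [[ 2.99999226e+02  2.09943032e+01  3.14362077e+02 -3.19435637e+02
   2.04556324e+02 -2.49031312e+02  9.16638861e-01]
 [-2.49995787e+02  1.08455997e+02 -2.42350500e+02 -3.17887891e+02
  -2.05420874e+02 -2.27634117e+02 -2.92677490e-01]
 [ 0.00000000e+00 -3.44784828e+02 -1.93376488e+01 -4.37341793e+02
  -6.44991883e+01 -6.89287002e+01 -9.00804543e-02]
 [-0.00000000e+00 -9.81775088e-01  2.05039324e-02 -7.41706494e-01
  -6.23845066e-01 -6.90669557e-01  2.37264487e-04]
 [-0.00000000e+00  1.90046512e-01  1.05922755e-01  6.68389751e-01
  -7.18084163e-01  6.91276819e-01 -2.93484066e-01]
 [-1.00000000e+00  0.00000000e+00 -9.94162944e-01  5.59161697e-02
   3.08500354e-01  2.12395672e-01  9.55963936e-01]] [-1.38 -0.11  0.54  1.98 -0.17  1.04 -0.7 ] [250. 300. 450.] z [-0.    0.29 -0.96] elb [ 13. -76. 896.]
[400, 0, 450] [[ 6.29436645e-03  7.60078991e+01
[... 6874 characters left out ...]
21 -0.26  1.98  1.64] [  -1. -787.  560.] z [-0.01 -0.11 -0.99]
push [ 1.49  0.88  0.59  0.2  -0.52  1.98  1.67] [  -5. -794.  556.] z [-0.   -0.11 -0.99]
push [ 1.48  0.9   0.87  0.19 -0.78  1.98  1.69] [  -7. -803.  554.] z [-0.   -0.13 -0.99]
push [ 1.47  0.93  1.14  0.18 -1.05  1.96  1.71] [  -7. -818.  550.] z [-0.   -0.16 -0.99]
push [ 1.48  0.95  1.19  0.18 -1.1   1.92  1.71] [  -6. -836.  546.] z [-0.   -0.2  -0.98]
push [ 1.48  0.95  1.18  0.18 -1.1   1.87  1.71] [  -6. -855.  542.] z [-0.   -0.24 -0.97]
push [ 1.48  0.96  1.18  0.18 -1.1   1.82  1.7 ] [  -6. -873.  539.] z [-0.   -0.28 -0.96]
push [ 1.48  0.97  1.17  0.18 -1.1   1.77  1.7 ] [  -6. -892.  536.] z [-0.   -0.32 -0.95]
```

```bash
cat > c2.py <<'E'
from h import *
from fast import *
np.set_printoptions(suppress=True)
def show(t,q,n=0):
    p,R,_,pts=fkj(q); print(t,n,np.round(q,2),np.round(p),'z',np.round(R[:,2],2),'y',np.round(R[:,1],2),'elb',np.round(pts[1]))
def wgo(q,t,n=55):
    for k in range(40):
        p,R,_,_=fkj(q); d=np.array(t)-p
        if np.linalg.norm(d)<3: break
        q=row(q,R.T@(d*min(1,n/np.linalg.norm(d))))
    show(t,q,k); return q
def push(q,d,k):
    for _ in range(k):
        R=fkj(q)[1]; q=row(q,R.T@(np.array(d)/np.linalg.norm(d)*60))
    show('push',q); return q
def tw(q,a):
    n=int(np.ceil(abs(a)/.18))
    for _ in range(n): q=row(q,np.zeros(3),a/n)
    show('tw',q,n); return q
E
cat > c3.py <<'E'
from c2 import *
q=np.array(ctrl.read_state()['qpos'])
for t in([250,300,450],[400,0,450],[200,-400,500],[0,-560,600]): q=wgo(q,t)
q=push(q,(0,-.3,1),17)
for t in([200,-450,600],[380,-100,480],[420,150,420],[494,290,230]): q=wgo(q,t)
z=fkj(q)[1][:,2]; G=np.array([494,212,111]); q=wgo(q,G-z*112); g=wgo(q,G+8*z)
p0,R0_=fkj(g)[:2]; org=np.array([495,220,0]);Tt=Ro.from_euler('z',.07).as_matrix()
def tray(q,P): p,R=fkj(q)[:2]; Q=R@R0_.T; return Q@(P-p0)+p, Q
q=wgo(g,[494,215,330]);q=wgo(q,[450,0,350]);h=wgo(q,[470,-100,330])
for s in (1,-1):
    q=h
    for k in range(5):
        q=tw(q,s*.3); pts=[np.round(tray(q,org+Tt@np.array(c))[0]-fkj(q)[0]) for c in([-75,0,4],[-75,72,4],[-75,-72,4],[75,72,0],[75,-72,0])]
        Q=tray(q,org)[1]@Tt; print('xdown',np.round(np.degrees(np.arcsin(Q[2,0])),1),'ydown',np.round(np.degrees(np.arcsin(Q[2,1])),1),'slide dir',np.round(-Q[:,0],2),*[x.tolist() for x in pts])
E
python3 c3.py
```

```text
[250, 300, 450] 3 [-1.38 -0.11  0.54  1.98 -0.17  1.04 -0.7 ] [250. 300. 450.] z [-0.    0.29 -0.96] y [1.   0.05 0.02] elb [ 13. -76. 896.]
[400, 0, 450] 7 [-0.81  0.17  1.17  1.82 -0.44  1.39  0.53] [400.   0. 450.] z [-0.    0.29 -0.96] y [1.   0.05 0.01] elb [ 65.  42. 896.]
[200, -400, 500] 9 [ 0.46  0.45  1.1   1.43 -0.4   1.8   1.61] [ 200. -400.  500.] z [-0.    0.29 -0.96] y [1.   0.05 0.01] elb [ 191. -118.  853.]
[0, -560, 600] 14 [ 1.44  0.45  0.18  0.88 -0.07  1.98  1.64] [  -0. -559.  598.] z [-0.01  0.16 -0.99] y [1.   0.06 0.  ] elb [   4. -244.  845.]
push 0 [ 1.42  0.37  0.43  0.19 -0.28  1.98  1.65] [  -4. -596.  907.] z [-0.02 -0.57 -0.82] y [ 1.    0.05 -0.05] elb [   1. -198.  864.]
[200, -450, 600] 8 [ 0.87 -0.1  -0.05  1.71  0.45  1.11  0.74] [ 200. -450.  600.] z [-0.01 -0.57 -0.82] y [ 1.    0.03 -0.03] elb [-59.  25. 898.]
[380, -100, 480] 8 [ 0.39  0.1  -0.78  1.86  0.63  1.5  -0.49] [ 380. -100.  480.] z [-0.01 -0.57 -0.82] y [ 1.    0.03 -0.03] elb [ 55. -47. 896.]
[420, 150, 420] 5 [-0.18  0.46 -0.84  1.62  0.62  1.77 -1.08] [420. 150. 420.] z [-0.01 -0
[... 3229 characters left out ...]
59.0, -54.0] [-145.0, -9.0, -38.0] [-47.0, -110.0, -69.0] [-60.0, 95.0, -107.0] [38.0, -6.0, -137.0]
tw 2 [ 0.42  0.5  -0.98  1.92  0.91  1.46  0.3 ] [ 470. -100.  330.] z [-0.01 -0.57 -0.82] y [ 0.32  0.78 -0.54] elb [ 250. -131.  824.]
xdown -30.4 ydown 20.0 slide dir [-0.31 -0.81  0.51] [-86.0, -82.0, -38.0] [-143.0, -45.0, -14.0] [-30.0, -119.0, -63.0] [-99.0, 75.0, -93.0] [14.0, 1.0, -142.0]
tw 2 [ 0.45  0.52 -1.04  1.92  0.92  1.49  0.58] [ 470. -100.  330.] z [-0.01 -0.57 -0.82] y [ 0.03  0.82 -0.57] elb [ 256. -143.  817.]
xdown -32.1 ydown 28.8 slide dir [-0.01 -0.85  0.53] [-69.0, -101.0, -25.0] [-128.0, -78.0, 10.0] [-10.0, -124.0, -60.0] [-128.0, 47.0, -73.0] [-10.0, 2.0, -142.0]
```

The simulated controller matches the logs, and the mirrored lean (tips toward −y) works for the whole plan. I'll swing to the right side first.

```bash
python3 -c "
from h import *
go([250,300,450],[400,0,450],[200,-400,500])"
```

```text
t 10.28 q [-1.41 -0.18  0.43  2.37 -0.14  0.69 -0.83] p [163.5 257.3 334.5] rpy [ 3.124 -0.297  1.63 ]
lean 17.1 toward az 90.0 R [[-0.057, 0.998, 0.0], [0.954, 0.054, 0.293], [0.293, 0.017, -0.956]] w 85.4 gf 0.0 F [0.9 1.7 1.3]
3 rows of [ 0.077  0.101 -0.109]
7 rows of [-0.14   0.064 -0.042]
9 rows of [-0.132 -0.082 -0.061]
```

>>> carry_out([
  {"tx":0.077,"ty":0.101,"tz":-0.109,"twist":0,"fingers":1},
  {"tx":0.077,"ty":0.101,"tz":-0.109,"twist":0,"fingers":1},
  {"tx":0.077,"ty":0.101,"tz":-0.109,"twist":0,"fingers":1},
  {"tx":-0.14,"ty":0.064,"tz":-0.042,"twist":0,"fingers":1},
  {"tx":-0.14,"ty":0.064,"tz":-0.042,"twist":0,"fingers":1},
  {"tx":-0.14,"ty":0.064,"tz":-0.042,"twist":0,"fingers":1},
  {"tx":-0.14,"ty":0.064,"tz":-0.042,"twist":0,"fingers":1},
  {"tx":-0.14,"ty":0.064,"tz":-0.042,"twist":0,"fingers":1},
  {"tx":-0.14,"ty":0.064,"tz":-0.042,"twist":0,"fingers":1},
  {"tx":-0.14,"ty":0.064,"tz":-0.042,"twist":0,"fingers":1},
])

```text
clock: 11.52
eef_pos: [395.5, 12.4, 449.4]
tool_rot: [3.127, -0.298, 1.632]
force: [-0.8, 2.5, 0.3]
width: 85.1
gripper_force: 0.0
```

```bash
python3 -c "
from h import *
go([200,-400,500])"
```

```text
t 11.53 q [-0.94  0.18  1.3   1.83 -0.46  1.4   0.54] p [395.5  12.4 449.4] rpy [ 3.127 -0.298  1.632]
lean 17.1 toward az 90.7 R [[-0.058, 0.998, -0.004], [0.954, 0.057, 0.294], [0.294, 0.014, -0.956]] w 85.1 gf 0.0 F [-0.8  2.5  0.3]
9 rows of [-0.136 -0.081 -0.063]
```

>>> carry_out([
  {"tx":-0.136,"ty":-0.081,"tz":-0.063,"twist":0,"fingers":1},
  {"tx":-0.136,"ty":-0.081,"tz":-0.063,"twist":0,"fingers":1},
  {"tx":-0.136,"ty":-0.081,"tz":-0.063,"twist":0,"fingers":1},
  {"tx":-0.136,"ty":-0.081,"tz":-0.063,"twist":0,"fingers":1},
  {"tx":-0.136,"ty":-0.081,"tz":-0.063,"twist":0,"fingers":1},
  {"tx":-0.136,"ty":-0.081,"tz":-0.063,"twist":0,"fingers":1},
  {"tx":-0.136,"ty":-0.081,"tz":-0.063,"twist":0,"fingers":1},
  {"tx":-0.136,"ty":-0.081,"tz":-0.063,"twist":0,"fingers":1},
  {"tx":-0.136,"ty":-0.081,"tz":-0.063,"twist":0,"fingers":1},
])

```text
clock: 12.65
eef_pos: [197.3, -401.2, 501.2]
tool_rot: [3.129, -0.298, 1.628]
force: [1.3, -0.3, -0.1]
width: 85.2
gripper_force: 0.0
```

```bash
python3 -c "
from h import *
go([0,-560,600])
from c2 import *
q=np.array(ctrl.read_state()['qpos']);q=wgo(q,[0,-560,600]);q=push(q,(0,-.3,1),8);q=push(q,(0,-.3,1),9)
"
```

```text
t 12.65 q [ 0.46  0.45  1.14  1.42 -0.41  1.82  1.63] p [ 197.3 -401.2  501.2] rpy [ 3.129 -0.298  1.628]
lean 17.1 toward az 90.8 R [[-0.055, 0.998, -0.004], [0.954, 0.054, 0.294], [0.294, 0.012, -0.956]] w 85.2 gf 0.0 F [ 1.3 -0.3 -0.1]
5 rows of [-0.074 -0.136 -0.094]
[0, -560, 600] 15 [ 1.43  0.46  0.19  0.88 -0.07  1.98  1.65] [  -0. -559.  598.] z [-0.01  0.16 -0.99] y [ 1.    0.06 -0.  ] elb [   6. -244.  845.]
push 0 [ 1.39  0.35  0.27  0.61 -0.1   1.98  1.66] [  -3. -573.  750.] z [-0.02 -0.2  -0.98] y [ 1.    0.06 -0.03] elb [   5. -190.  867.]
push 0 [ 1.42  0.38  0.45  0.19 -0.28  1.98  1.66] [  -6. -596.  908.] z [-0.02 -0.57 -0.82] y [ 1.    0.05 -0.06] elb [   2. -198.  864.]
```

>>> carry_out([
  {"tx":-0.074,"ty":-0.136,"tz":-0.094,"twist":0,"fingers":1},
  {"tx":-0.074,"ty":-0.136,"tz":-0.094,"twist":0,"fingers":1},
  {"tx":-0.074,"ty":-0.136,"tz":-0.094,"twist":0,"fingers":1},
  {"tx":-0.074,"ty":-0.136,"tz":-0.094,"twist":0,"fingers":1},
  {"tx":-0.074,"ty":-0.136,"tz":-0.094,"twist":0,"fingers":1},
  {"tx":-0.02,"ty":0,"tz":-0.195,"twist":0,"fingers":1},
  {"tx":-0.03,"ty":0,"tz":-0.195,"twist":0,"fingers":1},
  {"tx":-0.04,"ty":0,"tz":-0.195,"twist":0,"fingers":1},
  {"tx":-0.05,"ty":0,"tz":-0.19,"twist":0,"fingers":1},
  {"tx":-0.06,"ty":0,"tz":-0.19,"twist":0,"fingers":1},
  {"tx":-0.07,"ty":0,"tz":-0.185,"twist":0,"fingers":1},
  {"tx":-0.08,"ty":0,"tz":-0.18,"twist":0,"fingers":1},
])

```text
clock: 14.15
eef_pos: [47.5, -554.2, 692.0]
tool_rot: [3.132, 0.052, 1.611]
force: [1.0, -0.9, -1.2]
width: 85.3
gripper_force: 0.0
```

```bash
python3 -c "
from h import *
p,R=st();print(R.T@np.array([0,-.287,.958])*.2)
from c2 import *
q=np.array(ctrl.read_state()['qpos'])
for i in range(4):q=push(q,(0,-.3,1),3);print(fkj(q)[1].T@np.array([0,-.287,.958])*.2)
"
```

```text
t 14.15 q [ 1.41  0.36  0.05  0.75 -0.02  1.98  1.49] p [  47.5 -554.2  692. ] rpy [3.132 0.052 1.611]
lean 3.0 toward az -77.4 R [[-0.04, 0.999, 0.012], [0.998, 0.041, -0.051], [-0.052, 0.009, -0.999]] w 85.3 gf 0.0 F [ 1.  -0.9 -1.2]
[-0.0672097  -0.00055104 -0.18838225]
push 0 [ 1.35  0.34  0.21  0.64 -0.09  1.98  1.53] [  45. -564.  747.] z [ 0.02 -0.19 -0.98] y [1.   0.04 0.02] elb [  12. -184.  869.]
[-0.09246789  0.00062107 -0.17735451]
push 0 [ 1.35  0.34  0.23  0.5  -0.12  1.98  1.54] [  43. -575.  802.] z [ 0.03 -0.32 -0.95] y [1.   0.04 0.02] elb [  10. -182.  870.]
[-0.11593706  0.00158208 -0.16297673]
push 0 [ 1.36  0.35  0.27  0.36 -0.16  1.98  1.54] [  41. -584.  855.] z [ 0.04 -0.45 -0.89] y [1.   0.05 0.03] elb [   9. -186.  869.]
[-0.13697531  0.00235922 -0.14573098]
push 0 [ 1.38  0.36  0.36  0.21 -0.26  1.98  1.54] [  38. -591.  905.] z [ 0.05 -0.56 -0.83] y [1.   0.05 0.03] elb [   8. -194.  866.]
[-0.15507537  0.00296684 -0.12628597]
```

>>> carry_out([
  {"tx":-0.07,"ty":0,"tz":-0.188,"twist":0,"fingers":1},
  {"tx":-0.08,"ty":0,"tz":-0.184,"twist":0,"fingers":1},
  {"tx":-0.085,"ty":0,"tz":-0.18,"twist":0,"fingers":1},
  {"tx":-0.095,"ty":0,"tz":-0.177,"twist":0,"fingers":1},
  {"tx":-0.1,"ty":0,"tz":-0.173,"twist":0,"fingers":1},
  {"tx":-0.11,"ty":0,"tz":-0.168,"twist":0,"fingers":1},
  {"tx":-0.116,"ty":0,"tz":-0.163,"twist":0,"fingers":1},
  {"tx":-0.123,"ty":0,"tz":-0.157,"twist":0,"fingers":1},
  {"tx":-0.13,"ty":0,"tz":-0.152,"twist":0,"fingers":1},
  {"tx":-0.137,"ty":0,"tz":-0.146,"twist":0,"fingers":1},
  {"tx":-0.144,"ty":0,"tz":-0.14,"twist":0,"fingers":1},
])

```text
clock: 15.52
eef_pos: [41.8, -592.4, 883.4]
tool_rot: [3.093, 0.547, 1.614]
force: [0.9, 0.5, 0.1]
width: 85.4
gripper_force: 0.0
```

```bash
python3 -c "
from h import *
go([200,-450,600],[380,-100,480])
from c2 import *
q=np.array(ctrl.read_state()['qpos'])
for t in([200,-450,600],[380,-100,480],[420,150,420],[494,290,230]): q=wgo(q,t)
"
```

```text
t 15.53 q [ 1.41  0.36  0.23  0.25 -0.19  1.98  1.54] p [  41.8 -592.4  883.4] rpy [3.093 0.547 1.614]
lean 31.5 toward az -82.2 R [[-0.037, 0.997, 0.071], [0.853, 0.068, -0.517], [-0.52, 0.042, -0.853]] w 85.4 gf 0.0 F [0.9 0.5 0.1]
7 rows of [0.125 0.074 0.085]
8 rows of [ 0.148  0.083 -0.027]
[200, -450, 600] 8 [ 1.05 -0.11 -0.11  1.69  0.27  1.08  0.91] [ 200. -450.  600.] z [ 0.08 -0.52 -0.85] y [1.   0.06 0.05] elb [-54.  35. 898.]
[380, -100, 480] 8 [ 0.7   0.03 -1.    1.89  0.58  1.37 -0.42] [ 380. -100.  480.] z [ 0.08 -0.52 -0.85] y [1.   0.06 0.05] elb [ 11. -34. 900.]
[420, 150, 420] 5 [-0.05  0.44 -1.03  1.69  0.68  1.71 -1.15] [420. 150. 420.] z [ 0.08 -0.52 -0.85] y [1.   0.06 0.05] elb [255.  -5. 838.]
[494, 290, 230] 5 [-0.36  0.85 -0.88  1.53  0.87  1.63 -1.39] [494. 290. 230.] z [ 0.08 -0.52 -0.85] y [1.   0.06 0.05] elb [411. 132. 695.]
```

>>> carry_out([
  {"tx":-0.15,"ty":0,"tz":-0.132,"twist":0,"fingers":1},
  {"tx":-0.155,"ty":0,"tz":-0.127,"twist":0,"fingers":1},
])

```text
clock: 15.78
eef_pos: [40.0, -593.9, 906.5]
tool_rot: [3.082, 0.61, 1.61]
force: [-1.7, -0.8, -0.3]
width: 85.4
gripper_force: 0.0
```

```bash
python3 -c "
from h import *
go([200,-450,600],[380,-100,480])
from c2 import *
q=np.array(ctrl.read_state()['qpos'])
for t in([200,-450,600],[380,-100,480],[420,150,420],[494,290,230]): q=wgo(q,t)
"
```

```text
t 15.78 q [ 1.38  0.38  0.55  0.19 -0.46  1.98  1.57] p [  40.  -593.9  906.5] rpy [3.082 0.61  1.61 ]
lean 35.1 toward az -81.8 R [[-0.032, 0.996, 0.082], [0.819, 0.073, -0.569], [-0.573, 0.049, -0.818]] w 85.4 gf 0.0 F [-1.7 -0.8 -0.3]
7 rows of [0.137 0.074 0.087]
8 rows of [ 0.146  0.083 -0.036]
[200, -450, 600] 8 [ 0.79 -0.14  0.08  1.75  0.38  1.01  0.79] [ 200. -450.  600.] z [ 0.09 -0.57 -0.81] y [1.   0.05 0.07] elb [-80.  38. 895.]
[380, -100, 480] 8 [ 0.43  0.03 -0.8   1.92  0.64  1.39 -0.52] [ 380. -100.  480.] z [ 0.09 -0.57 -0.81] y [1.   0.05 0.07] elb [ 19. -33. 900.]
[420, 150, 420] 5 [-0.18  0.43 -0.89  1.69  0.68  1.72 -1.16] [420. 150. 420.] z [ 0.09 -0.57 -0.81] y [1.   0.05 0.07] elb [247.  23. 842.]
[494, 290, 230] 5 [-0.44  0.85 -0.77  1.5   0.85  1.64 -1.38] [494. 290. 230.] z [ 0.09 -0.57 -0.81] y [1.   0.05 0.07] elb [397. 163. 699.]
```

>>> carry_out([
  {"tx":0.137,"ty":0.074,"tz":0.087,"twist":0,"fingers":1},
  {"tx":0.137,"ty":0.074,"tz":0.087,"twist":0,"fingers":1},
  {"tx":0.137,"ty":0.074,"tz":0.087,"twist":0,"fingers":1},
  {"tx":0.137,"ty":0.074,"tz":0.087,"twist":0,"fingers":1},
  {"tx":0.137,"ty":0.074,"tz":0.087,"twist":0,"fingers":1},
  {"tx":0.137,"ty":0.074,"tz":0.087,"twist":0,"fingers":1},
  {"tx":0.137,"ty":0.074,"tz":0.087,"twist":0,"fingers":1},
])

```text
clock: 16.65
eef_pos: [193.7, -473.0, 646.0]
tool_rot: [3.073, 0.617, 1.586]
force: [0.5, 0.1, -0.2]
width: 85.2
gripper_force: 0.0
```

```bash
python3 -c "
from h import *
go([380,-100,480],[420,150,420])
from c2 import *
q=np.array(ctrl.read_state()['qpos'])
for t in([380,-100,480],[420,150,420],[494,290,230]): q=wgo(q,t)
"
```

```text
t 16.65 q [ 0.43 -0.13  0.42  1.61  0.41  1.14  0.83] p [ 193.7 -473.   646. ] rpy [3.073 0.617 1.586]
lean 35.5 toward az -82.3 R [[-0.013, 0.997, 0.078], [0.816, 0.055, -0.576], [-0.579, 0.056, -0.814]] w 85.2 gf 0.0 F [ 0.5  0.1 -0.2]
9 rows of [ 0.147  0.073 -0.024]
5 rows of [ 0.159  0.034 -0.061]
[380, -100, 480] 9 [ 0.07  0.03 -0.42  1.92  0.63  1.39 -0.5 ] [ 380. -100.  480.] z [ 0.08 -0.58 -0.81] y [1.   0.06 0.06] elb [ 21. -28. 900.]
[420, 150, 420] 5 [-0.37  0.37 -0.58  1.69  0.61  1.64 -1.04] [420. 150. 420.] z [ 0.08 -0.58 -0.81] y [1.   0.06 0.06] elb [209.  54. 857.]
[494, 290, 230] 5 [-0.56  0.79 -0.52  1.5   0.72  1.53 -1.26] [494. 290. 230.] z [ 0.08 -0.58 -0.81] y [1.   0.06 0.06] elb [356. 194. 726.]
```

>>> carry_out([
  {"tx":0.147,"ty":0.073,"tz":-0.024,"twist":0,"fingers":1},
  {"tx":0.147,"ty":0.073,"tz":-0.024,"twist":0,"fingers":1},
  {"tx":0.147,"ty":0.073,"tz":-0.024,"twist":0,"fingers":1},
  {"tx":0.147,"ty":0.073,"tz":-0.024,"twist":0,"fingers":1},
  {"tx":0.147,"ty":0.073,"tz":-0.024,"twist":0,"fingers":1},
  {"tx":0.147,"ty":0.073,"tz":-0.024,"twist":0,"fingers":1},
  {"tx":0.147,"ty":0.073,"tz":-0.024,"twist":0,"fingers":1},
  {"tx":0.147,"ty":0.073,"tz":-0.024,"twist":0,"fingers":1},
  {"tx":0.147,"ty":0.073,"tz":-0.024,"twist":0,"fingers":1},
])

```text
clock: 17.77
eef_pos: [379.9, -101.6, 481.0]
tool_rot: [3.073, 0.618, 1.585]
force: [0.2, -1.1, 0.8]
width: 85.5
gripper_force: 0.0
```

>>> carry_out([
  {"tx":0.159,"ty":0.034,"tz":-0.061,"twist":0,"fingers":1},
  {"tx":0.159,"ty":0.034,"tz":-0.061,"twist":0,"fingers":1},
  {"tx":0.159,"ty":0.034,"tz":-0.061,"twist":0,"fingers":1},
  {"tx":0.159,"ty":0.034,"tz":-0.061,"twist":0,"fingers":1},
  {"tx":0.159,"ty":0.034,"tz":-0.061,"twist":0,"fingers":1},
])

```text
clock: 18.4
eef_pos: [420.9, 148.5, 420.2]
tool_rot: [3.073, 0.618, 1.585]
force: [2.0, 0.1, 0.5]
width: 85.4
gripper_force: 0.0
```

```bash
python3 -c "
from h import *
go([480,290,240])
cap('wrist','w1')
"
```

```text
t 18.4 q [-0.32  0.38 -0.64  1.69  0.62  1.65 -1.06] p [420.9 148.5 420.2] rpy [3.073 0.618 1.585]
lean 35.6 toward az -82.5 R [[-0.012, 0.997, 0.076], [0.815, 0.054, -0.577], [-0.58, 0.056, -0.813]] w 85.4 gf 0.0 F [2.  0.1 0.5]
5 rows of [0.146 0.038 0.046]
```

View pics/w1.png

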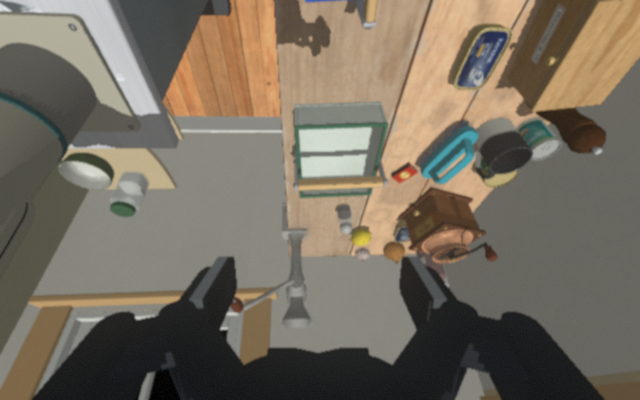

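From here the wrist view shows the basket, its bar near row 184 between columns 297 and 384. The tray is just off the top of the frame. I'll move to 150 mm behind the grasp and look.

>>> carry_out([
  {"tx":0.15,"ty":0.042,"tz":0.042,"twist":0,"fingers":1},
  {"tx":0.15,"ty":0.042,"tz":0.042,"twist":0,"fingers":1},
  {"tx":0.15,"ty":0.042,"tz":0.042,"twist":0,"fingers":1},
  {"tx":0.15,"ty":0.042,"tz":0.042,"twist":0,"fingers":1},
  {"tx":0.15,"ty":0.042,"tz":0.042,"twist":0,"fingers":1},
])

```text
clock: 19.08
eef_pos: [486.1, 298.2, 241.4]
tool_rot: [3.073, 0.618, 1.585]
force: [0.1, -0.2, -0.2]
width: 85.2
gripper_force: 0.0
```

```bash
python3 -c "
from h import *
go([483,298,233])
cap('wrist','w2')
t=ld('t0');w=ld('w1')
for A,B in(((390,188),(384,180)),((398,243),(297,185))):print(two(t,A,w,B),plane(w,*B,115))
"
```

```text
t 19.07 q [-0.54  0.79 -0.58  1.49  0.74  1.58 -1.29] p [486.1 298.2 241.4] rpy [3.073 0.618 1.585]
lean 35.6 toward az -82.4 R [[-0.012, 0.997, 0.077], [0.815, 0.054, -0.577], [-0.58, 0.056, -0.813]] w 85.2 gf 0.0 F [ 0.1 -0.2 -0.2]
1 rows of [ 0.016 -0.012  0.022]
(array([ 586.88530183, -143.87483646,  104.32043026]), np.float64(10.223676728296612)) [ 587.25623277 -135.58305161  115.        ]
(array([ 401.74330487, -152.39911251,   99.66535042]), np.float64(29.76398172875187)) [ 413.31702213 -148.48262995  115.        ]
```

View pics/w2.png

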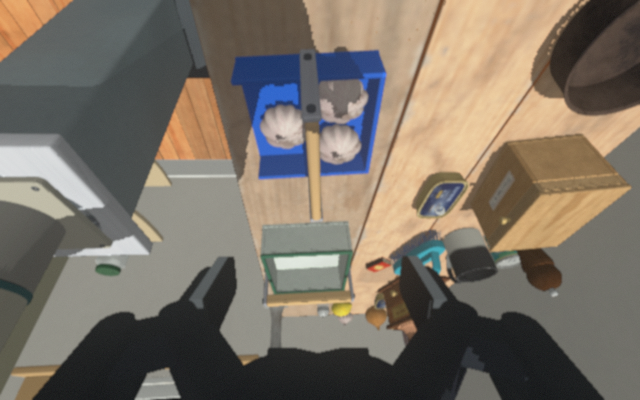

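This view shows the tray bar centred between the jaws, running from about (311,118) to (316,219), with the three bulbs around it.

```bash
python3 -c "
from h import *
t=ld('t0');a=ld('w0');w=ld('w2')
for n,B,A,T in(('+y',(311,120),(384,256),(251.5,216)),('-y',(316,219),(396,352),(300,212.5))):
    print(n,two(w,B,a,A),two(w,B,t,T),plane(w,*B,116),plane(a,*A,116),plane(t,*T,116))
p,R=st();print('jaw mid at z116 along axis',p+R[:,2]*(110-p[2])/R[2,2])
"
```

```text
+y (array([488.14526046, 295.38733895, 114.18100841]), np.float64(0.7151655964940272)) (array([489.89711809, 292.07280841, 111.57871913]), np.float64(3.005866398158547)) [488.36100206 296.64056092 116.        ] [487.26982113 295.21164292 116.        ] [488.78520344 290.86652552 116.        ]
-y (array([499.85018948, 149.02325429, 113.5388546 ]), np.float64(0.2676399628987595)) (array([499.59068381, 143.88252017, 109.68889587]), np.float64(1.4052567614021965)) [499.39856992 152.89915482 116.        ] [499.23337659 149.41645655 116.        ] [494.96304914 143.88822116 116.        ]
t 19.12 q [-0.55  0.8  -0.58  1.49  0.74  1.57 -1.29] p [485.6 301.  235.3] rpy [3.08  0.617 1.592]
lean 35.5 toward az -82.7 R [[-0.017, 0.997, 0.074], [0.815, 0.057, -0.576], [-0.579, 0.05, -0.814]] w 85.6 gf 0.0 F [ 0.1  3.9 -3.9]
jaw mid at z116 along axis [496.95499469 212.250795   110.        ]
```

```bash
python3 -c "
from h import *
go([495.4,207.4,104.5],step=33)
"
```

```text
t 19.12 q [-0.55  0.8  -0.58  1.49  0.74  1.57 -1.29] p [485.6 301.  235.3] rpy [3.08  0.617 1.592]
lean 35.5 toward az -82.7 R [[-0.017, 0.997, 0.074], [0.815, 0.057, -0.576], [-0.579, 0.05, -0.814]] w 85.6 gf 0.0 F [ 0.1  3.9 -3.9]
5 rows of [-0.    -0.001  0.107]
```

>>> carry_out([
  {"tx":0,"ty":-0.001,"tz":0.107,"twist":0,"fingers":1},
  {"tx":0,"ty":-0.001,"tz":0.107,"twist":0,"fingers":1},
  {"tx":0,"ty":-0.001,"tz":0.107,"twist":0,"fingers":1},
  {"tx":0,"ty":-0.001,"tz":0.107,"twist":0,"fingers":1},
  {"tx":0,"ty":-0.001,"tz":0.1,"twist":0,"fingers":1},
  {"tx":0,"ty":0,"tz":0,"twist":0,"fingers":1},
])

```text
clock: 19.88
eef_pos: [495.7, 203.6, 113.0]
tool_rot: [3.077, 0.621, 1.586]
force: [0.1, 0.3, 0.2]
width: 84.9
gripper_force: 0.0
```

>>> carry_out([
  {"tx":0.026,"ty":0,"tz":0.014,"twist":0,"fingers":1},
  {"tx":0,"ty":0,"tz":0,"twist":0,"fingers":0},
  {"tx":0,"ty":0,"tz":0,"twist":0,"fingers":0},
  {"tx":0,"ty":0,"tz":0,"twist":0,"fingers":0},
  {"tx":0,"ty":0,"tz":0,"twist":0,"fingers":0},
  {"tx":0,"ty":0,"tz":0,"twist":0,"fingers":0},
])

```text
clock: 20.62
eef_pos: [496.3, 210.4, 106.8]
tool_rot: [3.074, 0.618, 1.587]
force: [-0.6, 0.0, 4.4]
width: 11.3
gripper_force: 58.3
```

```bash
python3 -c "
from h import *
go([495,208,330])
from c2 import *
q=np.array(ctrl.read_state()['qpos'])
for t in([495,208,330],[450,0,350],[480,-212,330],[480,-212,250]): q=wgo(q,t)
q=tw(q,1.5)
"
```

```text
t 20.62 q [-0.45  0.9  -0.52  1.73  0.88  1.29 -1.42] p [496.3 210.4 106.8] rpy [3.074 0.618 1.587]
lean 35.6 toward az -82.4 R [[-0.013, 0.997, 0.077], [0.815, 0.055, -0.577], [-0.58, 0.055, -0.813]] w 11.3 gf 58.317766258260235 F [-0.6  0.   4.4]
5 rows of [-0.087  0.007 -0.12 ]
[495, 208, 330] 5 [-0.4   0.62 -0.6   1.56  0.72  1.61 -1.14] [495. 208. 330.] z [ 0.08 -0.58 -0.81] y [1.   0.06 0.06] elb [316. 107. 790.]
[450, 0, 350] 4 [-0.07  0.35 -0.58  1.93  0.74  1.35 -0.94] [450.   0. 350.] z [ 0.08 -0.58 -0.81] y [1.   0.06 0.06] elb [205. -12. 861.]
[480, -212, 330] 4 [ 0.3   0.34 -0.44  2.    0.92  1.05 -0.65] [ 480. -212.  330.] z [ 0.08 -0.58 -0.81] y [1.   0.06 0.06] elb [178. -83. 865.]
[480, -212, 250] 2 [ 0.26  0.46 -0.4   2.09  1.07  0.95 -0.87] [ 480. -212.  250.] z [ 0.08 -0.58 -0.81] y [1.   0.06 0.06] elb [241. -91. 837.]
tw 9 [ 0.1   0.44 -0.18  2.1   1.01  0.86 -2.31] [ 480. -212.  250.] z [ 0.08 -0.58 -0.81] y [ 0.08 -0.81  0.58] elb [239. -53. 844.]
```

>>> carry_out([
  {"tx":-0.03,"ty":0.002,"tz":-0.04,"twist":0,"fingers":0},
  {"tx":-0.06,"ty":0.005,"tz":-0.08,"twist":0,"fingers":0},
  {"tx":-0.08,"ty":0.006,"tz":-0.11,"twist":0,"fingers":0},
  {"tx":-0.09,"ty":0.007,"tz":-0.125,"twist":0,"fingers":0},
  {"tx":-0.08,"ty":0.006,"tz":-0.11,"twist":0,"fingers":0},
  {"tx":-0.06,"ty":0.005,"tz":-0.08,"twist":0,"fingers":0},
  {"tx":-0.03,"ty":0.003,"tz":-0.04,"twist":0,"fingers":0},
  {"tx":0,"ty":0,"tz":0,"twist":0,"fingers":0},
])

```text
clock: 21.62
eef_pos: [494.8, 207.3, 324.7]
tool_rot: [3.072, 0.616, 1.585]
force: [-0.4, 0.3, -4.2]
width: 10.8
gripper_force: 58.8
```

```bash
python3 -c "
from h import *
go([470,0,335],[480,-212,280],step=30)
cap('top','t1')
im=ld('t1')['color'];cv2.imwrite('pics/t1c.png',cv2.resize(im[120:290,200:450],(0,0),fx=2,fy=2))
"
```

```text
t 21.62 q [-0.4   0.62 -0.6   1.58  0.72  1.59 -1.15] p [494.8 207.3 324.7] rpy [3.072 0.616 1.585]
lean 35.5 toward az -82.3 R [[-0.011, 0.997, 0.078], [0.816, 0.054, -0.575], [-0.578, 0.057, -0.814]] w 10.8 gf 58.7972366809845 F [-0.4  0.3 -4.2]
7 rows of [-0.083 -0.017  0.052]
8 rows of [-0.059 -0.002  0.07 ]
```

View pics/t1c.png

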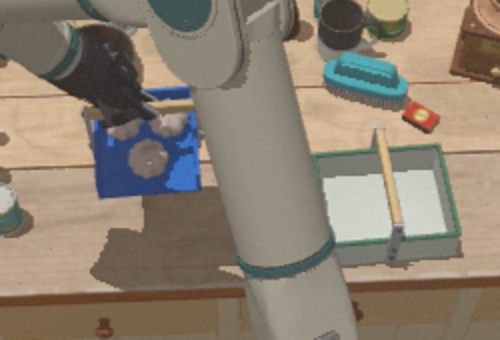

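The crop shows the tray held level with three bulbs in it. Basket bar ends are at full-frame (389,184) and (399,230).

```bash
python3 -c "
from h import *
t=ld('t1')
for u in((389,184),(399,230)):print(plane(t,*u,122))
for u in((361,195),(425,192),(430,238),(365,243)):print('rim',plane(t,*u,70))
"
```

```text
[ 584.29949123 -137.87470232  122.        ]
[ 418.00701223 -149.2670563   122.        ]
rim [580.47840063 -52.38093316  70.        ]
rim [ 583.35620395 -260.53294739   70.        ]
rim [ 414.78013407 -250.80168707   70.        ]
rim [406.14283538 -50.29943575  70.        ]
```

>>> carry_out([
  {"tx":-0.03,"ty":-0.006,"tz":0.02,"twist":0,"fingers":0},
  {"tx":-0.06,"ty":-0.012,"tz":0.038,"twist":0,"fingers":0},
  {"tx":-0.083,"ty":-0.017,"tz":0.052,"twist":0,"fingers":0},
  {"tx":-0.083,"ty":-0.017,"tz":0.052,"twist":0,"fingers":0},
  {"tx":-0.083,"ty":-0.017,"tz":0.052,"twist":0,"fingers":0},
  {"tx":-0.083,"ty":-0.017,"tz":0.052,"twist":0,"fingers":0},
  {"tx":-0.083,"ty":-0.017,"tz":0.052,"twist":0,"fingers":0},
  {"tx":-0.08,"ty":-0.014,"tz":0.056,"twist":0,"fingers":0},
  {"tx":-0.07,"ty":-0.01,"tz":0.062,"twist":0,"fingers":0},
  {"tx":-0.066,"ty":-0.002,"tz":0.066,"twist":0,"fingers":0},
  {"tx":-0.066,"ty":-0.002,"tz":0.066,"twist":0,"fingers":0},
  {"tx":-0.066,"ty":-0.002,"tz":0.066,"twist":0,"fingers":0},
])

```text
clock: 23.18
eef_pos: [471.4, -115.2, 314.4]
tool_rot: [3.077, 0.618, 1.587]
force: [0.2, -0.5, -3.1]
width: 10.5
gripper_force: 58.9
```

```bash
python3 -c "
from h import *
go([485,-210,275],step=30)
"
```

```text
t 23.18 q [ 0.15  0.37 -0.52  2.02  0.88  1.16 -0.84] p [ 471.4 -115.2  314.4] rpy [3.077 0.618 1.587]
lean 35.6 toward az -82.7 R [[-0.013, 0.997, 0.074], [0.815, 0.054, -0.577], [-0.579, 0.053, -0.813]] w 10.5 gf 58.8776832818985 F [ 0.2 -0.5 -3.1]
4 rows of [-0.046  0.005  0.073]
```

```bash
python3 -c "
from h import *
go([500,-210,262],step=28)
"
```

```text
t 23.18 q [ 0.15  0.37 -0.52  2.02  0.88  1.16 -0.84] p [ 471.4 -115.2  314.4] rpy [3.077 0.618 1.587]
lean 35.6 toward az -82.7 R [[-0.013, 0.997, 0.074], [0.815, 0.054, -0.577], [-0.579, 0.053, -0.813]] w 10.5 gf 58.8776832818985 F [ 0.2 -0.5 -3.1]
5 rows of [-0.032  0.014  0.066]
```

>>> carry_out([
  {"tx":-0.032,"ty":0.014,"tz":0.066,"twist":0,"fingers":0},
  {"tx":-0.032,"ty":0.014,"tz":0.066,"twist":0,"fingers":0},
  {"tx":-0.032,"ty":0.014,"tz":0.066,"twist":0,"fingers":0},
  {"tx":-0.032,"ty":0.014,"tz":0.066,"twist":0,"fingers":0},
  {"tx":-0.02,"ty":0.009,"tz":0.04,"twist":0,"fingers":0},
  {"tx":-0.012,"ty":0.005,"tz":0.026,"twist":0,"fingers":0},
  {"tx":0,"ty":0,"tz":0,"twist":0,"fingers":0},
  {"tx":0,"ty":0,"tz":0,"twist":0.03,"fingers":0},
  {"tx":0,"ty":0,"tz":0,"twist":0.04,"fingers":0},
  {"tx":0,"ty":0,"tz":0,"twist":0.04,"fingers":0},
])

```text
clock: 24.42
eef_pos: [502.3, -207.4, 264.3]
tool_rot: [2.842, 0.552, 1.174]
force: [-0.5, -0.6, -4.7]
width: 11.0
gripper_force: 58.9
```

```bash
python3 -c "
from h import *
p,R=st()
"
```

```text
t 24.43 q [ 0.24  0.46 -0.39  2.03  1.03  0.98 -1.15] p [ 502.3 -207.4  264.3] rpy [2.842 0.552 1.174]
lean 35.5 toward az -82.2 R [[0.329, 0.941, 0.079], [0.786, -0.227, -0.576], [-0.524, 0.251, -0.814]] w 11.0 gf 58.88495206832886 F [-0.5 -0.6 -4.7]
```

>>> carry_out([
  {"tx":0,"ty":0,"tz":0,"twist":0.035,"fingers":0},
  {"tx":0,"ty":0,"tz":0,"twist":0.035,"fingers":0},
  {"tx":0,"ty":0,"tz":0,"twist":0.035,"fingers":0},
  {"tx":0,"ty":0,"tz":0,"twist":0.035,"fingers":0},
  {"tx":0,"ty":0,"tz":0,"twist":0.035,"fingers":0},
  {"tx":0,"ty":0,"tz":0,"twist":0.035,"fingers":0},
  {"tx":0,"ty":0,"tz":0,"twist":0.035,"fingers":0},
  {"tx":0,"ty":0,"tz":0,"twist":0.035,"fingers":0},
  {"tx":0,"ty":0,"tz":0,"twist":0.035,"fingers":0},
  {"tx":0,"ty":0,"tz":0,"twist":0.035,"fingers":0},
  {"tx":0,"ty":0,"tz":0,"twist":0.02,"fingers":0},
  {"tx":0,"ty":0,"tz":0,"twist":0,"fingers":0},
])

```text
clock: 25.92
eef_pos: [502.0, -208.4, 264.7]
tool_rot: [2.52, -0.019, 0.107]
force: [-0.0, -2.3, -2.7]
width: 10.9
gripper_force: 58.8
```

```bash
python3 -c "
from h import *
p,R=st()
a=cap('top','t2')['color'];b=cap('wrist','w3')['color']
cv2.imwrite('pics/m2.png',np.hstack([cv2.resize(a[130:290,280:480],(400,320)),cv2.resize(b,(400,320))]))
"
```

```text
t 25.93 q [ 0.12  0.45 -0.21  2.03  0.98  0.91 -2.26] p [ 502.  -208.4  264.7] rpy [ 2.52  -0.019  0.107]
lean 35.6 toward az -82.3 R [[0.994, 0.076, 0.078], [0.107, -0.809, -0.577], [0.019, 0.582, -0.813]] w 10.9 gf 58.835763931274414 F [-0.  -2.3 -2.7]
```

View pics/m2.png

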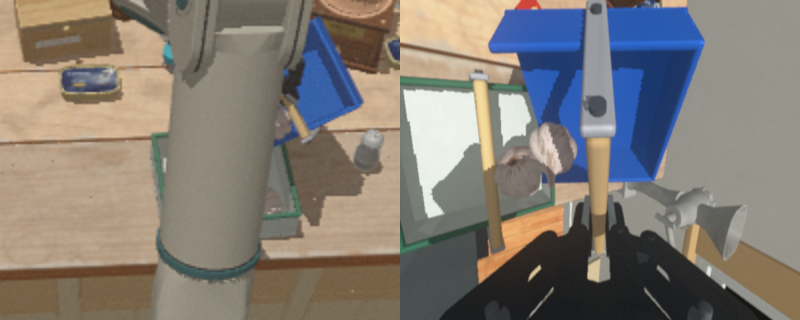

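The tray looks almost empty; one bulb near (553,147) may still be at its lip. I'll twist a little further and wait.

>>> carry_out([
  {"tx":0,"ty":0,"tz":0,"twist":0.035,"fingers":0},
  {"tx":0,"ty":0,"tz":0,"twist":0.035,"fingers":0},
  {"tx":0,"ty":0,"tz":0,"twist":0,"fingers":0},
  {"tx":0,"ty":0,"tz":0,"twist":0,"fingers":0},
  {"tx":0,"ty":0,"tz":0,"twist":0,"fingers":0},
  {"tx":0,"ty":0,"tz":0,"twist":0,"fingers":0},
])

```text
clock: 26.78
eef_pos: [501.9, -208.6, 263.9]
tool_rot: [2.536, -0.146, -0.074]
force: [0.2, -4.4, -1.5]
width: 10.9
gripper_force: 58.7
```

```bash
python3 -c "
from h import *
p,R=st()
for i in range(3): print(ctrl.read_state()['force'])
a=cap('top','t3')['color'];b=cap('wrist','w4')['color']
cv2.imwrite('pics/m3.png',np.hstack([cv2.resize(a[150:270,320:460],(330,283)),cv2.resize(b,(453,283))]))
"
```

```text
t 26.77 q [ 0.09  0.45 -0.17  2.03  0.96  0.89 -2.47] p [ 501.9 -208.6  263.9] rpy [ 2.536 -0.146 -0.074]
lean 35.6 toward az -82.4 R [[0.987, -0.143, 0.077], [-0.073, -0.814, -0.577], [0.145, 0.563, -0.813]] w 10.9 gf 58.69073510169983 F [ 0.2 -4.4 -1.5]
[ 0.18598493 -4.41834984 -1.47491189]
[ 0.18598493 -4.41834984 -1.47491189]
[ 0.18598493 -4.41834984 -1.47491189]
```

View pics/m3.png

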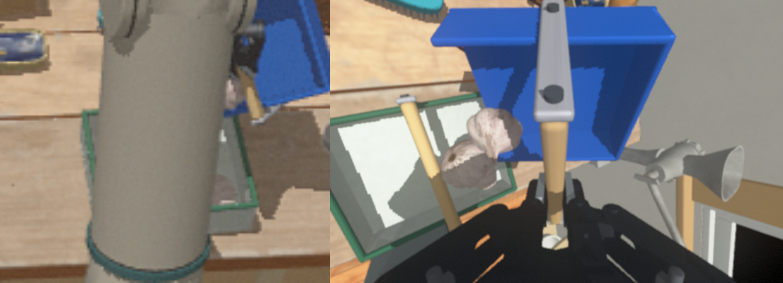

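Force of −4.4 N in y suggests a bulb is wedged between the tray lip and the basket bar (bright bulb at about (495,130) in the wrist half). I'll back the tray up and slightly toward −y to free it.

```bash
python3 -c "
from h import *
go([502,-218,280],[502,-222,315],step=12)
"
```

```text
t 26.88 q [ 0.09  0.45 -0.17  2.03  0.96  0.89 -2.47] p [ 501.9 -208.5  263.9] rpy [ 2.536 -0.146 -0.074]
lean 35.6 toward az -82.4 R [[0.987, -0.144, 0.077], [-0.073, -0.814, -0.576], [0.145, 0.563, -0.813]] w 10.8 gf 58.691330552101135 F [ 0.4 -4.4 -1.1]
2 rows of [ 0.005  0.028 -0.013]
3 rows of [ 0.006  0.026 -0.029]
```

>>> carry_out([
  {"tx":0.005,"ty":0.028,"tz":-0.013,"twist":0,"fingers":0},
  {"tx":0.005,"ty":0.028,"tz":-0.013,"twist":0,"fingers":0},
  {"tx":0.006,"ty":0.026,"tz":-0.029,"twist":0,"fingers":0},
  {"tx":0.006,"ty":0.026,"tz":-0.029,"twist":0,"fingers":0},
  {"tx":0,"ty":0,"tz":0,"twist":0,"fingers":0},
  {"tx":0,"ty":0,"tz":0,"twist":0,"fingers":0},
])

```text
clock: 27.62
eef_pos: [501.7, -220.6, 303.5]
tool_rot: [2.537, -0.146, -0.075]
force: [-0.2, 0.2, -2.6]
width: 10.8
gripper_force: 59.1
```

```bash
python3 -c "
from h import *
p,R=st()
b=cap('wrist','w5')['color'];cap('top','t4')
def bulbs(im):
    h=cv2.cvtColor(im,cv2.COLOR_BGR2HSV);m=cv2.inRange(h,(0,15,70),(18,90,245))
    n,l,s,c=cv2.connectedComponentsWithStats(cv2.morphologyEx(m,cv2.MORPH_OPEN,np.ones((5,5))))
    print([(s[i].tolist(),np.round(c[i]).tolist()) for i in range(1,n) if s[i,4]>250])
bulbs(ld('w4')['color']);bulbs(b)
"
```

```text
t 27.62 q [ 0.13  0.39 -0.18  1.99  0.9   0.94 -2.35] p [ 501.7 -220.6  303.5] rpy [ 2.537 -0.146 -0.075]
lean 35.5 toward az -82.4 R [[0.987, -0.144, 0.077], [-0.074, -0.814, -0.576], [0.146, 0.563, -0.814]] w 10.8 gf 59.10285294055939 F [-0.2  0.2 -2.6]
[([0, 0, 291, 128, 16664], [97.0, 62.0]), ([108, 116, 100, 28, 1690], [157.0, 128.0]), ([0, 124, 106, 42, 2628], [46.0, 144.0]), ([155, 153, 115, 115, 7940], [212.0, 212.0]), ([419, 173, 20, 34, 398], [431.0, 191.0]), ([257, 228, 47, 40, 1335], [278.0, 244.0]), ([332, 228, 28, 14, 281], [343.0, 233.0]), ([0, 303, 35, 76, 1517], [12.0, 347.0])]
[([0, 0, 226, 133, 12631], [90.0, 68.0]), ([85, 119, 122, 29, 1835], [144.0, 132.0]), ([0, 130, 86, 37, 1990], [39.0, 148.0]), ([112, 163, 40, 41, 778], [134.0, 180.0]), ([149, 190, 69, 73, 2804], [185.0, 224.0]), ([236, 228, 68, 38, 1744], [267.0, 242.0]), ([0, 297, 30, 64, 1114], [10.0, 334.0])]
```

>>> carry_out([
  {"tx":0,"ty":0,"tz":0,"twist":-0.055,"fingers":0},
  {"tx":0,"ty":0,"tz":0,"twist":-0.055,"fingers":0},
  {"tx":0,"ty":0,"tz":0,"twist":-0.055,"fingers":0},
  {"tx":0,"ty":0,"tz":0,"twist":-0.055,"fingers":0},
  {"tx":0,"ty":0,"tz":0,"twist":-0.055,"fingers":0},
  {"tx":0,"ty":0,"tz":0,"twist":-0.055,"fingers":0},
  {"tx":0,"ty":0,"tz":0,"twist":-0.055,"fingers":0},
  {"tx":0,"ty":0,"tz":0,"twist":-0.055,"fingers":0},
  {"tx":0,"ty":0,"tz":0,"twist":-0.055,"fingers":0},
  {"tx":0,"ty":0,"tz":0,"twist":-0.055,"fingers":0},
])

```text
clock: 28.98
eef_pos: [501.7, -220.8, 303.2]
tool_rot: [3.078, 0.618, 1.593]
force: [0.7, 0.1, -2.4]
width: 11.0
gripper_force: 59.0
```

```bash
python3 -c "
from h import *
go([470,0,335],[496,210,310],[496,210.4,108],step=50)
"
```

```text
t 28.98 q [ 0.32  0.41 -0.45  1.98  0.98  1.03 -0.69] p [ 501.7 -220.8  303.2] rpy [3.078 0.618 1.593]
lean 35.6 toward az -82.4 R [[-0.018, 0.997, 0.077], [0.815, 0.059, -0.576], [-0.579, 0.052, -0.814]] w 11.0 gf 59.018113017082214 F [ 0.7  0.1 -2.4]
5 rows of [ 0.108 -0.011 -0.104]
5 rows of [ 0.123  0.025 -0.066]
5 rows of [ 0.078 -0.007  0.109]
```

>>> carry_out([
  {"tx":0.108,"ty":-0.011,"tz":-0.104,"twist":0,"fingers":0},
  {"tx":0.108,"ty":-0.011,"tz":-0.104,"twist":0,"fingers":0},
  {"tx":0.108,"ty":-0.011,"tz":-0.104,"twist":0,"fingers":0},
  {"tx":0.108,"ty":-0.011,"tz":-0.104,"twist":0,"fingers":0},
  {"tx":0.108,"ty":-0.011,"tz":-0.104,"twist":0,"fingers":0},
  {"tx":0.123,"ty":0.025,"tz":-0.066,"twist":0,"fingers":0},
  {"tx":0.123,"ty":0.025,"tz":-0.066,"twist":0,"fingers":0},
  {"tx":0.123,"ty":0.025,"tz":-0.066,"twist":0,"fingers":0},
  {"tx":0.123,"ty":0.025,"tz":-0.066,"twist":0,"fingers":0},
  {"tx":0.123,"ty":0.025,"tz":-0.066,"twist":0,"fingers":0},
  {"tx":0,"ty":0,"tz":0,"twist":0,"fingers":0},
])

```text
clock: 30.35
eef_pos: [498.5, 214.0, 309.9]
tool_rot: [3.075, 0.614, 1.592]
force: [-1.0, -1.3, -3.0]
width: 10.5
gripper_force: 58.7
```

```bash
python3 -c "
from h import *
go([496,210.4,116],step=50)
cap('top','t5')
"
```

```text
t 30.35 q [-0.4   0.65 -0.6   1.58  0.73  1.58 -1.16] p [498.5 214.  309.9] rpy [3.075 0.614 1.592]
lean 35.4 toward az -82.2 R [[-0.017, 0.997, 0.078], [0.817, 0.059, -0.574], [-0.576, 0.054, -0.815]] w 10.5 gf 58.69872272014618 F [-1.  -1.3 -3. ]
4 rows of [ 0.091 -0.011  0.133]
```

>>> carry_out([
  {"tx":0.091,"ty":-0.011,"tz":0.133,"twist":0,"fingers":0},
  {"tx":0.091,"ty":-0.011,"tz":0.133,"twist":0,"fingers":0},
  {"tx":0.091,"ty":-0.011,"tz":0.133,"twist":0,"fingers":0},
  {"tx":0.06,"ty":-0.007,"tz":0.085,"twist":0,"fingers":0},
  {"tx":0.031,"ty":-0.004,"tz":0.045,"twist":0,"fingers":0},
  {"tx":0,"ty":0,"tz":0,"twist":0,"fingers":0},
])

```text
clock: 31.15
eef_pos: [496.7, 205.7, 118.3]
tool_rot: [3.074, 0.619, 1.586]
force: [-0.3, 0.1, -1.7]
width: 10.7
gripper_force: 58.7
```

>>> carry_out([
  {"tx":0.01,"ty":0,"tz":0.014,"twist":0,"fingers":0},
  {"tx":0.01,"ty":0,"tz":0.013,"twist":0,"fingers":0},
  {"tx":0,"ty":0,"tz":0,"twist":0,"fingers":0},
])

```text
clock: 31.52
eef_pos: [498.0, 207.3, 109.9]
tool_rot: [3.07, 0.617, 1.585]
force: [1.0, 1.7, 4.8]
width: 11.0
gripper_force: 59.9
```

Contact made, so I'll release and back off along the tool axis.

>>> carry_out([
  {"tx":0,"ty":0,"tz":0,"twist":0,"fingers":1},
  {"tx":0,"ty":0,"tz":0,"twist":0,"fingers":1},
  {"tx":0,"ty":0,"tz":0,"twist":0,"fingers":1},
  {"tx":0,"ty":0,"tz":-0.1,"twist":0,"fingers":1},
  {"tx":0,"ty":0,"tz":-0.18,"twist":0,"fingers":1},
  {"tx":0,"ty":0,"tz":-0.2,"twist":0,"fingers":1},
  {"tx":-0.08,"ty":-0.1,"tz":-0.15,"twist":0,"fingers":1},
  {"tx":-0.08,"ty":-0.1,"tz":-0.15,"twist":0,"fingers":1},
])

```text
clock: 32.52
eef_pos: [418.7, 299.7, 324.5]
tool_rot: [3.074, 0.617, 1.586]
force: [0.2, 0.8, 0.1]
width: 85.2
gripper_force: 0.0
```

```bash
cat > beam2.py <<'E'
import beam
from beam import *
from h import ctrl
eb=np.array([-.07,.9975,0])
def cost(q):
    p,R,_,_=fkj(q); z=R[:,2]
    return abs(np.degrees(np.arcsin(z@eb)))+.5*max(0,np.degrees(np.arccos(-z[2]))-25)+6*max(0,abs(q[2])-.5)+20*max(0,-q[1]-.1)
beam.cost=cost
if __name__=='__main__':
    q=np.array(ctrl.read_state()['qpos']);B=[(cost(q),q,[])];best=B[0]
    from h import st;st()
    with Pool() as P:
        for dep in range(9):
            C=[c for c in P.map(exp,[(b[1],b[2],d) for b in B for d in dirs],chunksize=8) if c]
            C.sort(key=lambda c:c[0]); B=[]
            for c in C:
                if all(np.linalg.norm(fkj(c[1])[0]-fkj(b[1])[0])>60 or abs(c[0]-b[0])>2 for b in B): B.append(c)
                if len(B)>=30: break
            if B[0][0]<best[0]: best=B[0]
            print(dep,round(B[0][0],1),np.round(B[0][1],2),np.round(fkj(B[0][1])[0]),np.round(fkj(B[0][1])[1][:,2],2),flush=True)
            if best[0]<2.5: break
    print(best[0]); [print(*x) for x in best[2]]
E
OMP_NUM_THREADS=1 timeout 150 python3 beam2.py
```

```text
t 32.52 q [-0.58  0.65 -0.63  1.54  0.64  1.67 -1.31] p [418.7 299.7 324.5] rpy [3.074 0.617 1.586]
lean 35.6 toward az -82.4 R [[-0.013, 0.997, 0.077], [0.815, 0.055, -0.576], [-0.579, 0.055, -0.814]] w 85.2 gf 0.0 F [0.2 0.8 0.1]
0 40.8 [-0.67  0.5  -0.5   1.24  0.58  1.98 -1.05] [417. 298. 503.] [ 0.08 -0.58 -0.81]
1 40.6 [-1.    0.72  0.32  0.89  0.26  1.98 -0.65] [492. 354. 482.] [-0.01 -0.58 -0.81]
2 39.4 [-1.2   0.9   0.75  0.74 -0.07  1.98 -0.59] [472. 456. 436.] [ 0.03 -0.55 -0.83]
3 32.6 [-1.54  0.77  0.76  0.84 -0.07  1.98 -0.82] [295. 538. 492.] [ 0.16 -0.47 -0.87]
4 24.0 [-1.68  0.71  0.69  0.83 -0.07  1.98 -0.99] [199. 576. 517.] [ 0.2  -0.37 -0.91]
5 16.9 [-1.78  0.68  0.61  0.77 -0.07  1.98 -1.17] [109. 615. 537.] [ 0.22 -0.26 -0.94]
6 9.5 [-1.85  0.68  0.54  0.67 -0.08  1.98 -1.32] [ 24. 652. 558.] [ 0.22 -0.15 -0.96]
7 2.6 [-2.04  0.71  0.45  0.56 -0.1   1.98 -1.6 ] [-153.  668.  561.] [ 0.19 -0.03 -0.98]
8 0.1 [-2.11  0.49  0.34  0.71 -0.08  1.98 -1.75] [-186.  571.  642.] [ 0.08  0.01 -1.  ]
0.10066472039293672
-0.116 0.011 -0.163
0.117 -0.133 -0.092
0.162 0.01 -0.117
0.119 -0.134 -0.089
0.041 -0.098 -0.17
0.059 -0.092 -0.168
-0.038 -0.122 -0.154
0.093 -0.089 -0.153
-0.022 0.02 -0.198
```

```bash
cat > c4.py <<'E'
from c2 import *
q0=np.array(ctrl.read_state()['qpos'])
q=wgo(q0,[200,500,520]);q=wgo(q,[0,600,600])
for k in range(6):
    q=push(q,(0,.5,1),3)
    if fkj(q)[1][1,2]>-.02: break
for t in([150,450,500],[380,150,420],[430,-100,330],[490,-145,260]): q=wgo(q,t)
R=fkj(q)[1]; a=np.arctan2(R[1,1],R[0,1]);print('yaw y',a)
for s in(1,-1):
    x=tw(q,s*(np.pi/2)); x=wgo(x,[500,-145,110]); x=wgo(x,[500,-145,210])
E
python3 c4.py
```

```text
[200, 500, 520] 20 [-1.76  0.67  0.85  1.02 -0.06  1.98 -0.88] [200. 498. 518.] z [ 0.17 -0.49 -0.86] y [0.99 0.12 0.12] elb [-40. 332. 789.]
[0, 600, 600] 16 [-2.01  0.58  0.68  0.78 -0.07  1.98 -1.28] [  0. 599. 598.] z [ 0.27 -0.13 -0.96] y [0.96 0.16 0.24] elb [-103.  280.  814.]
push 0 [-1.98  0.57  0.72  0.65 -0.08  1.98 -1.22] [ 22. 619. 654.] z [ 0.29  0.   -0.96] y [0.94 0.17 0.28] elb [-91. 274. 820.]
[150, 450, 500] 5 [-2.15  0.17  0.77  1.62  0.17  1.35 -1.26] [150. 450. 500.] z [ 0.29  0.   -0.96] y [0.94 0.16 0.28] elb [-23.  81. 895.]
[380, 150, 420] 7 [-1.99 -0.3   1.07  2.05  0.55  1.11 -0.96] [379. 151. 420.] z [ 0.29  0.   -0.96] y [0.94 0.16 0.28] elb [  93. -160.  871.]
[430, -100, 330] 33 [-1.51 -0.37  1.32  2.29  0.8   0.67 -0.55] [428. -99. 332.] z [ 0.41 -0.05 -0.91] y [0.9  0.17 0.39] elb [   2. -224.  856.]
[490, -145, 260] 39 [-1.52 -0.37  1.32  2.47  1.46  0.59 -1.19] [ 443. -131.  324.] z [ 0.59 -0.17 -0.79] y [0.81 0.19 0.56] elb [   4. -224.  856.]
yaw y 0.22929123031205856
tw 9 [-1.51 -0.37  1.32  2.47  1.46  0.58 -2.76] [ 443. -131.  324.] z [ 0.59 -0.17 -0.79] y [ 0.06 -0.97  0.25] elb [   3. -224.  856.]
[500, -145, 110] 39 [-1.53 -0.37  1.32  2.47  1.21  0.6  -2.56] [ 403. -117.  297.] z [ 0.47 -0.14 -0.87] y [ 0.09 -0.98  0.2 ] elb [   6. -224.  856.]
[500, -145, 210] 39 [-1.53 -0.37  1.32  2.47  1.38  0.59 -2.7 ] [ 431. -125.  315.] z [ 0.55 -0.16 -0.82] y [ 0.07 -0.97  0.23] elb [   6. -224.  856.]
tw 9 [-1.51 -0.37  1.32  2.47  1.46  0.58  0.38] [ 443. -131.  325.] z [ 0.59 -0.17 -0.79] y [-0.06  0.97 -0.25] elb [   3. -224.  856.]
[500, -145, 110] 39 [-1.53 -0.37  1.32  2.47  1.2   0.6   0.59] [ 403. -117.  297.] z [ 0.47 -0.14 -0.87] y [-0.09  0.98 -0.2 ] elb [   6. -224.  856.]
[500, -145, 210] 39 [-1.53 -0.37  1.32  2.47  1.37  0.59  0.45] [ 431. -125.  315.] z [ 0.55 -0.16 -0.82] y [-0.07  0.97 -0.23] elb [   6. -224.  856.]
```

```bash
cat > beam3.py <<'E'
import beam2,beam
from beam2 import *
from c2 import wgo,tw,show
if __name__=='__main__':
    q=np.array(ctrl.read_state()['qpos'])
    for t in([420,150,420],[380,-100,450],[230,-400,400]): q=wgo(q,t)
    B=[(cost(q),q,[])];fin=[]
    with Pool() as P:
        for dep in range(7):
            C=[c for c in P.map(exp,[(b[1],b[2],d) for b in B for d in dirs],chunksize=8) if c]
            C.sort(key=lambda c:c[0]); B=[]
            for c in C:
                if all(np.linalg.norm(fkj(c[1])[0]-fkj(b[1])[0])>60 or abs(c[0]-b[0])>2 for b in B): B.append(c)
                if len(B)>=30: break
            print(dep,round(B[0][0],1),np.round(B[0][1],2),np.round(fkj(B[0][1])[0]),np.round(fkj(B[0][1])[1][:,2],2),flush=True)
            if B[0][0]<3: break
    for b in B[:2]:
        print(b[0]); [print(*x) for x in b[2]]
        x=b[1]
        for t in([250,-350,350],[420,-200,330],[490,-145,260]): x=wgo(x,t)
        for s in(1,-1):
            y=tw(x,s*np.pi/2); y=wgo(y,[500,-145,110])
E
OMP_NUM_THREADS=1 timeout 200 python3 beam3.py
```

```text
[420, 150, 420] 4 [-0.33  0.38 -0.64  1.68  0.62  1.66 -1.06] [420. 150. 420.] z [ 0.08 -0.58 -0.81] y [1.   0.05 0.06] elb [216.  48. 855.]
[380, -100, 450] 5 [ 0.08  0.06 -0.45  1.98  0.65  1.34 -0.56] [ 380. -100.  450.] z [ 0.08 -0.58 -0.81] y [1.   0.05 0.06] elb [ 36. -30. 899.]
[230, -400, 400] 7 [ 0.53 -0.05  0.14  2.23  0.77  0.63  0.15] [ 230. -400.  400.] z [ 0.08 -0.58 -0.81] y [1.   0.05 0.06] elb [-43.  -9. 900.]
0 39.9 [0.78 0.02 0.41 2.17 0.36 0.38 0.93] [ 124. -507.  398.] [ 0.08 -0.57 -0.82]
1 34.0 [ 1.5   0.28 -0.69  2.43  1.44  0.55 -0.38] [ 141. -431.  247.] [-0.04 -0.51 -0.86]
2 28.4 [ 0.99  0.    0.55  2.46 -0.47  0.23  2.02] [  21. -401.  298.] [ 0.12 -0.44 -0.89]
3 21.2 [ 0.81  0.32  0.61  2.4  -1.1   0.23  2.48] [  95. -442.  221.] [ 0.09 -0.34 -0.93]
4 10.5 [ 1.07  0.23  0.22  2.47 -0.48  0.27  1.79] [ 111. -346.  206.] [ 0.13 -0.17 -0.98]
5 6.5 [ 1.73  0.21 -0.5   2.47 -0.09  0.34  1.38] [ 105. -313.  214.] [ 0.17 -0.1  -0.98]
6 3.8 [ 2.01  0.28 -0.97  2.47  0.29  0.46  0.88] [ 111. -273.  209.] [ 0.12 -0.01 -0.99]
3.7698787190587497
-0.114 -0.149 0.071
-0
[... 1609 characters left out ...]
 0.6  -0.97  1.8   0.56  1.14 -0.32] [ 490. -145.  260.] z [-0.08 -0.03 -1.  ] y [ 1.    0.03 -0.08] elb [ 209. -254.  793.]
tw 9 [ 0.58  0.49 -0.55  1.8   0.33  1.02 -1.65] [ 490. -145.  260.] z [-0.08 -0.03 -1.  ] y [ 0.04 -1.    0.02] elb [ 213. -170.  829.]
[500, -145, 110] 3 [ 0.49  0.7  -0.44  1.92  0.49  0.72 -1.8 ] [ 500. -145.  110.] z [-0.08 -0.03 -1.  ] y [ 0.04 -1.    0.02] elb [ 312. -195.  762.]
tw 9 [ 0.94  0.73 -1.25  1.8   0.73  1.27  1.07] [ 490. -145.  260.] z [-0.08 -0.03 -1.  ] y [-0.04  1.   -0.02] elb [ 215. -320.  745.]
[500, -145, 110] 3 [ 0.84  0.92 -1.08  1.91  0.97  1.07  0.9 ] [ 500. -145.  110.] z [-0.08 -0.03 -1.  ] y [-0.04  1.   -0.02] elb [ 292. -350.  664.]
```

```bash
python3 -c "
from h import *
go([420,150,420],[380,-100,450],[230,-400,400])
"
```

```text
t 32.52 q [-0.58  0.65 -0.63  1.54  0.64  1.67 -1.31] p [418.7 299.7 324.5] rpy [3.074 0.617 1.586]
lean 35.6 toward az -82.4 R [[-0.013, 0.997, 0.077], [0.815, 0.055, -0.576], [-0.579, 0.055, -0.814]] w 85.2 gf 0.0 F [0.2 0.8 0.1]
4 rows of [-0.148 -0.001  0.007]
5 rows of [-0.147 -0.035  0.078]
7 rows of [-0.102 -0.08   0.096]
```

>>> carry_out([
  {"tx":-0.148,"ty":-0.001,"tz":0.007,"twist":0,"fingers":1},
  {"tx":-0.148,"ty":-0.001,"tz":0.007,"twist":0,"fingers":1},
  {"tx":-0.148,"ty":-0.001,"tz":0.007,"twist":0,"fingers":1},
  {"tx":-0.148,"ty":-0.001,"tz":0.007,"twist":0,"fingers":1},
  {"tx":-0.147,"ty":-0.035,"tz":0.078,"twist":0,"fingers":1},
  {"tx":-0.147,"ty":-0.035,"tz":0.078,"twist":0,"fingers":1},
  {"tx":-0.147,"ty":-0.035,"tz":0.078,"twist":0,"fingers":1},
  {"tx":-0.147,"ty":-0.035,"tz":0.078,"twist":0,"fingers":1},
  {"tx":-0.147,"ty":-0.035,"tz":0.078,"twist":0,"fingers":1},
])

```text
clock: 33.65
eef_pos: [380.1, -102.0, 449.0]
tool_rot: [3.073, 0.618, 1.586]
force: [1.2, -0.2, 0.1]
width: 85.6
gripper_force: 0.0
```

>>> carry_out([
  {"tx":-0.102,"ty":-0.08,"tz":0.096,"twist":0,"fingers":1},
  {"tx":-0.102,"ty":-0.08,"tz":0.096,"twist":0,"fingers":1},
  {"tx":-0.102,"ty":-0.08,"tz":0.096,"twist":0,"fingers":1},
  {"tx":-0.102,"ty":-0.08,"tz":0.096,"twist":0,"fingers":1},
  {"tx":-0.102,"ty":-0.08,"tz":0.096,"twist":0,"fingers":1},
  {"tx":-0.102,"ty":-0.08,"tz":0.096,"twist":0,"fingers":1},
  {"tx":-0.102,"ty":-0.08,"tz":0.096,"twist":0,"fingers":1},
])

```text
clock: 34.52
eef_pos: [230.5, -401.4, 399.4]
tool_rot: [3.073, 0.618, 1.586]
force: [0.9, 0.3, -0.9]
width: 85.5
gripper_force: 0.0
```

```bash
cat > c5.py <<'E'
from c2 import *
st()
q=np.array(ctrl.read_state()['qpos'])
S=[(-0.114,-0.149,0.071),(-0.027,-0.128,0.151),(0.106,-0.016,0.169),(0.191,-0.002,0.06),(0.187,0.014,-0.069),(0.098,-0.093,-0.148),(0.128,0.1,0.117)]
for s in S:
    for _ in range(3): q=row(q,np.array(s)*300)
    show('',q)
E
python3 c5.py
```

```text
t 34.52 q [ 0.63 -0.04  0.06  2.23  0.76  0.62  0.17] p [ 230.5 -401.4  399.4] rpy [3.073 0.618 1.586]
lean 35.6 toward az -82.3 R [[-0.012, 0.997, 0.078], [0.815, 0.055, -0.577], [-0.579, 0.056, -0.813]] w 85.5 gf 0.0 F [ 0.9  0.3 -0.9]
 0 [0.9  0.03 0.31 2.16 0.35 0.37 0.95] [ 123. -512.  398.] z [ 0.08 -0.57 -0.82] y [1.   0.06 0.06] elb [-17. -25. 901.]
 0 [ 1.06  0.19  0.38  2.17 -0.35  0.24  1.77] [  80. -552.  336.] z [ 0.1  -0.53 -0.84] y [0.99 0.07 0.08] elb [ 22. -96. 892.]
 0 [ 1.03  0.37  0.46  2.21 -1.1   0.23  2.51] [  87. -557.  252.] z [ 0.11 -0.45 -0.88] y [0.99 0.07 0.09] elb [  74. -178.  866.]
 0 [ 0.9   0.33  0.55  2.38 -1.1   0.23  2.49] [  87. -451.  217.] z [ 0.1  -0.34 -0.94] y [0.99 0.07 0.08] elb [  86. -151.  873.]
 0 [ 1.12  0.25  0.2   2.47 -0.57  0.26  1.9 ] [ 105. -352.  201.] z [ 0.14 -0.17 -0.98] y [0.99 0.06 0.13] elb [  33. -133.  884.]
 0 [ 1.79  0.13 -0.4   2.47 -0.33  0.39  1.74] [  78. -316.  236.] z [ 0.2  -0.14 -0.97] y [0.98 0.06 0.19] elb [-44. -72. 895.]
 0 [ 2.03  0.3  -0.95  2.47  0.28  0.44  0.92] [ 107. -278.  203.] z [ 0.14 -0.   -0.99] y [0.99 0.06 0.14] elb [ -98. -153.  870.]
```

>>> carry_out([
  {"tx":-0.114,"ty":-0.149,"tz":0.071,"twist":0,"fingers":1},
  {"tx":-0.114,"ty":-0.149,"tz":0.071,"twist":0,"fingers":1},
  {"tx":-0.114,"ty":-0.149,"tz":0.071,"twist":0,"fingers":1},
  {"tx":-0.027,"ty":-0.128,"tz":0.151,"twist":0,"fingers":1},
  {"tx":-0.027,"ty":-0.128,"tz":0.151,"twist":0,"fingers":1},
  {"tx":-0.027,"ty":-0.128,"tz":0.151,"twist":0,"fingers":1},
  {"tx":0.106,"ty":-0.016,"tz":0.169,"twist":0,"fingers":1},
  {"tx":0.106,"ty":-0.016,"tz":0.169,"twist":0,"fingers":1},
  {"tx":0.106,"ty":-0.016,"tz":0.169,"twist":0,"fingers":1},
])

```text
clock: 35.65
eef_pos: [95.7, -551.6, 255.5]
tool_rot: [3.043, 0.487, 1.608]
force: [7.9, -7.1, 2.9]
width: 85.2
gripper_force: 0.0
```

>>> carry_out([
  {"tx":0.191,"ty":-0.002,"tz":0.06,"twist":0,"fingers":1},
  {"tx":0.191,"ty":-0.002,"tz":0.06,"twist":0,"fingers":1},
  {"tx":0.191,"ty":-0.002,"tz":0.06,"twist":0,"fingers":1},
  {"tx":0.187,"ty":0.014,"tz":-0.069,"twist":0,"fingers":1},
  {"tx":0.187,"ty":0.014,"tz":-0.069,"twist":0,"fingers":1},
  {"tx":0.187,"ty":0.014,"tz":-0.069,"twist":0,"fingers":1},
])

```text
clock: 36.4
eef_pos: [132.0, -388.5, 215.5]
tool_rot: [3.061, 0.325, 1.617]
force: [0.2, 0.8, -0.8]
width: 85.5
gripper_force: 0.0
```

```bash
cat > c6.py <<'E'
from c2 import *
st()
q=np.array(ctrl.read_state()['qpos'])
for s in [(0.098,-0.093,-0.148),(0.128,0.1,0.117)]:
    for _ in range(3): q=row(q,np.array(s)*300)
    show('',q)
q=np.array(ctrl.read_state()['qpos'])
for d in [(-.5,.5,0),(0,1,0),(0,1,-.5)]: print(d);x=push(q,d,2);x=push(x,d,2)
E
python3 c6.py
```

```text
t 36.4 q [ 0.54  0.31  0.77  2.47 -1.1   0.23  2.37] p [ 132.  -388.5  215.5] rpy [3.061 0.325 1.617]
lean 19.1 toward az -73.1 R [[-0.044, 0.995, 0.095], [0.947, 0.072, -0.314], [-0.319, 0.076, -0.945]] w 85.5 gf 0.0 F [ 0.2  0.8 -0.8]
 0 [ 1.22  0.21  0.05  2.47 -0.49  0.28  1.77] [ 123. -341.  214.] z [ 0.18 -0.17 -0.97] y [0.98 0.06 0.17] elb [  12. -117.  889.]
 0 [ 0.72  0.35  0.28  2.47 -0.84  0.23  1.83] [ 219. -304.  170.] z [ 0.16 -0.1  -0.98] y [0.99 0.05 0.15] elb [ 122. -145.  868.]
(-0.5, 0.5, 0)
push 0 [ 0.97  0.28  0.29  2.47 -0.57  0.25  1.84] [ 120. -350.  194.] z [ 0.11 -0.17 -0.98] y [0.99 0.06 0.1 ] elb [  59. -138.  880.]
push 0 [ 1.42  0.28 -0.2   2.47 -0.16  0.3   1.45] [ 108. -317.  185.] z [ 0.13 -0.06 -0.99] y [0.99 0.06 0.13] elb [  -5. -160.  877.]
(0, 1, 0)
push 0 [ 0.89  0.3   0.31  2.47 -0.6   0.27  1.82] [ 143. -333.  187.] z [ 0.12 -0.13 -0.98] y [0.99 0.07 0.11] elb [  76. -141.  877.]
push 0 [ 1.27  0.3  -0.21  2.47 -0.14  0.33  1.27] [ 152. -281.  177.] z [ 0.12  0.01 -0.99] y [0.99 0.06 0.12] elb [  23. -170.  874.]
(0, 1, -0.5)
push 0 [ 0.51  0.27  0.68  2.47 -0.64  0.23  1.82] [ 149. -357.  214.] z [ 0.08 -0.26 -0.96] y [1.   0.07 0.06] elb [108. -89. 883.]
push 0 [ 0.87  0.3   0.19  2.47 -0.17  0.3   1.27] [ 151. -298.  180.] z [ 0.04 -0.07 -1.  ] y [1.   0.07 0.03] elb [  81. -140.  877.]
```

>>> carry_out([
  {"tx":0.189,"ty":0.014,"tz":-0.063,"twist":0,"fingers":1},
  {"tx":0.192,"ty":0.014,"tz":-0.045,"twist":0,"fingers":1},
  {"tx":0.196,"ty":0.014,"tz":-0.03,"twist":0,"fingers":1},
  {"tx":0.198,"ty":0.013,"tz":-0.01,"twist":0,"fingers":1},
])

```text
clock: 36.9
eef_pos: [226.7, -327.8, 179.7]
tool_rot: [3.086, 0.257, 1.621]
force: [0.5, -0.3, 0.6]
width: 85.5
gripper_force: 0.0
```

```bash
cat > c7.py <<'E'
from c2 import *
go([250,-330,350],[400,-220,340],[480,-146,300])
q=np.array(ctrl.read_state()['qpos'])
for t in([250,-330,350],[400,-220,340],[480,-146,300]): q=wgo(q,t)
for s in(1,-1): x=tw(q,s*1.5); x=wgo(x,[500,-145,110])
E
python3 c7.py
```

```text
t 36.9 q [ 0.22  0.43  0.79  2.47 -1.1   0.23  2.04] p [ 226.7 -327.8  179.7] rpy [3.086 0.257 1.621]
lean 15.1 toward az -74.7 R [[-0.048, 0.996, 0.069], [0.966, 0.064, -0.25], [-0.254, 0.054, -0.966]] w 85.5 gf 0.0 F [ 0.5 -0.3  0.6]
4 rows of [-0.039  0.027 -0.135]
4 rows of [ 0.085  0.13  -0.006]
3 rows of [0.086 0.091 0.028]
[250, -330, 350] 5 [-0.47  0.06  1.32  2.16  0.03  0.73  0.91] [ 250. -330.  350.] z [ 0.1  -0.22 -0.97] y [0.99 0.09 0.08] elb [ 16.  -9. 901.]
[400, -220, 340] 4 [-0.62  0.29  1.17  2.06 -0.16  0.77  0.7 ] [ 400. -220.  340.] z [ 0.1  -0.22 -0.97] y [0.99 0.09 0.08] elb [123.  65. 883.]
[480, -146, 300] 3 [-0.64  0.45  1.05  2.   -0.3   0.76  0.62] [ 480. -146.  300.] z [ 0.1  -0.22 -0.97] y [0.99 0.09 0.08] elb [195. 120. 851.]
tw 9 [-0.74  0.6   1.32  2.   -0.58  0.85 -0.58] [ 480. -146.  300.] z [ 0.1  -0.22 -0.97] y [ 0.14 -0.96  0.24] elb [231. 191. 813.]
[500, -145, 110] 4 [-0.44  0.79  0.83  2.14 -0.98  0.42 -0.33] [ 500. -145.  110.] z [ 0.1  -0.22 -0.97] y [ 0.14 -0.96  0.24] elb [360. 144. 743.]
tw 9 [-0.37  0.33  0.61  1.99  0.02  0.73  1.77] [ 480. -146.  300.] z [ 0.1  -0.22 -0.97] y [-0.    0.97 -0.22] elb [167.  37. 874.]
[500, -145, 110] 4 [-0.19  0.66  0.4   2.14 -0.12  0.26  1.82] [ 500. -145.  110.] z [ 0.1  -0.22 -0.97] y [-0.    0.97 -0.22] elb [334.  35. 788.]
```

```bash
cat > c8.py <<'E'
from c2 import *
q=np.array(ctrl.read_state()['qpos'])
import itertools
res=[]
for d in itertools.product([-1,0,1],[-1,0,1],[-.5,0,.5]):
    if not any(d): continue
    x=q;ok=1;u=np.array(d)/np.linalg.norm(d)
    for k in range(8):
        R=fkj(x)[1]; x=row(x,R.T@(u*60)); p,R,_,_=fkj(x)
        if p[2]<150 or np.hypot(*p[:2])<250 or p[0]>380 and p[2]<300: break
        res.append((abs(R[1,2]-.07*R[0,2])+.15*max(0,abs(x[2])-.5)+.01*k,d,k+1,np.round(x,2),np.round(p),np.round(R[:,2],2)))
res.sort(key=lambda r:r[0])
for r in res[:6]: print(*r)
E
python3 c8.py
```

```text
0.03739909661937195 (0, 1, 0.5) 4 [ 0.68  0.3   0.05  2.47 -0.17  0.33  0.94] [ 232. -225.  175.] [ 0.06 -0.   -1.  ]
0.042128130769405484 (-1, 1, 0.5) 3 [ 0.71  0.34  0.17  2.47 -0.33  0.3   1.23] [ 209. -258.  167.] [ 0.07 -0.02 -1.  ]
0.052819890175131626 (0, 1, 0) 5 [ 0.64  0.35 -0.01  2.47  0.02  0.34  0.67] [ 230. -204.  159.] [-0.02  0.01 -1.  ]
0.055460767792522334 (0, 1, 0) 4 [ 0.52  0.36  0.21  2.47 -0.18  0.31  0.94] [ 227. -229.  160.] [ 0.   -0.03 -1.  ]
0.05835482594951616 (-1, 1, -0.5) 3 [ 0.6   0.39  0.31  2.47 -0.31  0.29  1.24] [ 192. -268.  154.] [-0.   -0.04 -1.  ]
0.07500178921310499 (0, 1, 0.5) 5 [ 0.87  0.28 -0.22  2.47 -0.01  0.37  0.71] [ 234. -199.  181.] [ 0.06  0.04 -1.  ]
```

>>> carry_out([
  {"tx":0.15,"ty":0.016,"tz":-0.131,"twist":0,"fingers":1},
  {"tx":0.158,"ty":0.014,"tz":-0.122,"twist":0,"fingers":1},
  {"tx":0.166,"ty":0.013,"tz":-0.11,"twist":0,"fingers":1},
  {"tx":0.173,"ty":0.012,"tz":-0.1,"twist":0,"fingers":1},
])

```text
clock: 37.4
eef_pos: [254.7, -223.5, 241.5]
tool_rot: [3.083, 0.225, 1.636]
force: [0.1, -0.1, -0.4]
width: 85.8
gripper_force: 0.0
```

```bash
python3 c7.py; python3 c8.py
```

```text
t 37.4 q [-0.5   0.26  1.22  2.47 -0.3   0.4   1.03] p [ 254.7 -223.5  241.5] rpy [3.083 0.225 1.636]
lean 13.3 toward az -71.7 R [[-0.063, 0.995, 0.072], [0.973, 0.077, -0.218], [-0.223, 0.057, -0.973]] w 85.8 gf 0.0 F [ 0.1 -0.1 -0.4]
3 rows of [-0.142 -0.008 -0.092]
4 rows of [ 0.083  0.131 -0.003]
3 rows of [0.084 0.092 0.032]
[250, -330, 350] 3 [-0.44  0.1   1.32  2.15 -0.01  0.75  0.94] [ 250. -330.  350.] z [ 0.07 -0.22 -0.97] y [1.   0.08 0.06] elb [ 37.   0. 900.]
[400, -220, 340] 4 [-0.62  0.32  1.19  2.04 -0.19  0.81  0.72] [ 400. -220.  340.] z [ 0.07 -0.22 -0.97] y [1.   0.08 0.06] elb [137.  74. 879.]
[480, -146, 300] 3 [-0.64  0.48  1.07  1.97 -0.33  0.8   0.64] [ 480. -146.  300.] z [ 0.07 -0.22 -0.97] y [1.   0.08 0.06] elb [205. 128. 845.]
tw 9 [-0.73  0.62  1.32  1.97 -0.58  0.89 -0.6 ] [ 480. -146.  300.] z [ 0.07 -0.22 -0.97] y [ 0.13 -0.96  0.23] elb [240. 193. 808.]
[500, -145, 110] 4 [-0.46  0.82  0.87  2.12 -0.96  0.48 -0.36] [ 500. -145.  110.] z [ 0.07 -0.22 -0.97] y [ 0.13 -0.96  0.23] elb [366. 154. 735.]
tw 9 [-0.38  0.35  0.63  1.97 -0.    0.77  1.79] [
[... 224 characters left out ...]
. 785.]
0.044653680179347566 (-1, 1, 0.5) 5 [ 0.62  0.11 -0.03  2.47 -0.05  0.52  0.7 ] [ 222. -172.  230.] [ 0.05 -0.   -1.  ]
0.04769887968403005 (-1, 1, 0) 4 [0.4  0.21 0.16 2.47 0.02 0.5  0.6 ] [ 218. -177.  204.] [-0.05 -0.02 -1.  ]
0.04829205908438227 (-1, 0, 0) 5 [0.63 0.23 0.02 2.47 0.12 0.5  0.61] [ 189. -201.  197.] [-0.08 -0.01 -1.  ]
0.04941112113990463 (-1, 1, -0.5) 4 [0.37 0.27 0.12 2.47 0.13 0.53 0.46] [ 203. -171.  189.] [-0.15 -0.03 -0.99]
0.057792319975589646 (-1, 0, -0.5) 6 [ 0.85  0.31 -0.27  2.47  0.39  0.55  0.32] [ 164. -210.  179.] [-0.18 -0.02 -0.98]
0.05789853547672666 (-1, 1, 0.5) 4 [ 0.39  0.13  0.21  2.47 -0.06  0.5   0.71] [ 227. -180.  225.] [ 0.04 -0.02 -1.  ]
```

>>> carry_out([
  {"tx":0.123,"ty":-0.119,"tz":-0.104,"twist":0,"fingers":1},
  {"tx":0.125,"ty":-0.12,"tz":-0.095,"twist":0,"fingers":1},
  {"tx":0.128,"ty":-0.122,"tz":-0.085,"twist":0,"fingers":1},
])

```text
clock: 37.78
eef_pos: [224.0, -160.0, 255.8]
tool_rot: [3.103, 0.074, 1.651]
force: [0.2, -0.8, 0.4]
width: 85.6
gripper_force: 0.0
```

```bash
python3 c7.py; python3 c8.py
```

```text
t 37.77 q [-0.03  0.02  0.5   2.47  0.06  0.59  0.51] p [ 224.  -160.   255.8] rpy [3.103 0.074 1.651]
lean 4.8 toward az -57.8 R [[-0.08, 0.996, 0.045], [0.994, 0.083, -0.071], [-0.074, 0.039, -0.996]] w 85.6 gf 0.0 F [ 0.2 -0.8  0.4]
4 rows of [-0.148  0.013 -0.067]
4 rows of [0.082 0.132 0.007]
3 rows of [0.078 0.094 0.042]
[250, -330, 350] 4 [ 0.25  0.13  0.67  2.04 -0.09  0.92  1.05] [ 250. -330.  350.] z [ 0.04 -0.07 -1.  ] y [1.   0.08 0.04] elb [ 50. -40. 897.]
[400, -220, 340] 4 [-0.04  0.22  0.55  1.96 -0.09  0.93  0.63] [ 400. -220.  340.] z [ 0.04 -0.07 -1.  ] y [1.   0.08 0.04] elb [113. -23. 889.]
[480, -146, 300] 3 [-0.17  0.35  0.5   1.91 -0.14  0.87  0.47] [ 480. -146.  300.] z [ 0.04 -0.07 -1.  ] y [1.   0.08 0.04] elb [183.   4. 870.]
tw 9 [-0.44  0.45  0.92  1.91 -0.39  0.91 -0.76] [ 480. -146.  300.] z [ 0.04 -0.07 -1.  ] y [ 0.15 -0.99  0.08] elb [214.  76. 852.]
[500, -145, 110] 4 [-0.2   0.71  0.59  2.06 -0.7   0.5  -0.53] [ 500. -145.  110.] z [ 0.04 -0.07 -1.  ] y [ 0.15 -0.99  0.08] elb [353.  43. 772.]
tw 9 [0.1  0.32 0.13 1.9  0.02 0.86 1.79] [ 480. -146.
[... 222 characters left out ...]
73308701626 (-1, 1, 0.5) 2 [ 0.42 -0.05  0.09  2.47 -0.01  0.64  0.6 ] [ 208. -149.  270.] [ 0.08 -0.03 -1.  ]
0.05256168721278852 (-1, 1, 0) 3 [ 0.65 -0.07 -0.1   2.47 -0.05  0.65  0.67] [ 204. -146.  275.] [ 0.09 -0.03 -1.  ]
0.052869283125549234 (-1, 1, 0) 2 [ 0.42 -0.03  0.09  2.47 -0.    0.62  0.59] [ 212. -151.  267.] [ 0.07 -0.04 -1.  ]
0.05391103452782422 (-1, 1, 0.5) 1 [ 0.2  -0.01  0.29  2.47  0.03  0.61  0.54] [ 216. -155.  262.] [ 0.06 -0.05 -1.  ]
0.05691844269145622 (-1, 1, 0) 1 [ 0.2  -0.    0.29  2.47  0.04  0.6   0.54] [ 218. -156.  260.] [ 0.06 -0.05 -1.  ]
0.05942852170052707 (-1, 0, 0.5) 1 [ 0.2  -0.03  0.32  2.47  0.06  0.63  0.56] [ 205. -162.  265.] [ 0.05 -0.06 -1.  ]
```

>>> carry_out([
  {"tx":0.135,"ty":-0.125,"tz":-0.07,"twist":0,"fingers":1},
  {"tx":0.135,"ty":-0.125,"tz":-0.07,"twist":0,"fingers":1},
])

```text
clock: 38.02
eef_pos: [209.9, -149.5, 268.2]
tool_rot: [3.073, 0.04, 1.644]
force: [0.1, -0.1, -0.1]
width: 85.2
gripper_force: 0.0
```

```bash
python3 c7.py
```

```text
t 38.02 q [ 0.43 -0.04  0.08  2.47 -0.    0.63  0.59] p [ 209.9 -149.5  268.2] rpy [3.073 0.04  1.644]
lean 4.6 toward az -26.3 R [[-0.073, 0.995, 0.071], [0.997, 0.076, -0.035], [-0.04, 0.069, -0.997]] w 85.2 gf 0.0 F [ 0.1 -0.1 -0.1]
4 rows of [-0.155  0.027 -0.06 ]
4 rows of [0.083 0.131 0.014]
3 rows of [0.077 0.092 0.048]
[250, -330, 350] 4 [ 0.64  0.12  0.27  2.02 -0.08  0.94  1.03] [ 250. -330.  350.] z [ 0.07 -0.04 -1.  ] y [0.99 0.08 0.07] elb [ 30. -59. 897.]
[400, -220, 340] 4 [ 0.34  0.19  0.13  1.95 -0.03  0.92  0.55] [ 400. -220.  340.] z [ 0.07 -0.04 -1.  ] y [0.99 0.08 0.07] elb [ 89. -62. 890.]
[480, -146, 300] 3 [ 0.16  0.31  0.09  1.91 -0.01  0.84  0.32] [ 480. -146.  300.] z [ 0.07 -0.04 -1.  ] y [0.99 0.08 0.07] elb [161. -56. 874.]
tw 9 [-0.11  0.33  0.45  1.92 -0.17  0.85 -1.  ] [ 480. -146.  300.] z [ 0.07 -0.04 -1.  ] y [ 0.14 -0.99  0.05] elb [177.  -9. 872.]
[500, -145, 110] 4 [ 0.05  0.64  0.25  2.07 -0.35  0.39 -0.86] [ 500. -145.  110.] z [ 0.07 -0.04 -1.  ] y [ 0.14 -0.99  0.05] elb [326. -44. 793.]
tw 9 [ 0.42  0.31 -0.25  1.91  0.13  0.86  1.68] [ 480. -146.  300.] z [ 0.07 -0.04 -1.  ] y [-0.    1.   -0.04] elb [150. -98. 871.]
[500, -145, 110] 4 [ 0.31  0.62 -0.14  2.07  0.26  0.4   1.54] [ 500. -145.  110.] z [ 0.07 -0.04 -1.  ] y [-0.    1.   -0.04] elb [ 302. -127.  794.]
```

```bash
python3 -c "
from h import *
go([300,-150,330],[470,-146,290])"
```

```text
t 38.02 q [ 0.43 -0.04  0.08  2.47 -0.    0.63  0.59] p [ 209.9 -149.5  268.2] rpy [3.073 0.04  1.644]
lean 4.6 toward az -26.3 R [[-0.073, 0.995, 0.071], [0.997, 0.076, -0.035], [-0.04, 0.069, -0.997]] w 85.2 gf 0.0 F [ 0.1 -0.1 -0.1]
2 rows of [-0.016  0.156 -0.092]
4 rows of [-0.006  0.139  0.043]
```

>>> carry_out([
  {"tx":-0.016,"ty":0.156,"tz":-0.092,"twist":0,"fingers":1},
  {"tx":-0.016,"ty":0.156,"tz":-0.092,"twist":0,"fingers":1},
  {"tx":-0.006,"ty":0.139,"tz":0.043,"twist":0,"fingers":1},
  {"tx":-0.006,"ty":0.139,"tz":0.043,"twist":0,"fingers":1},
  {"tx":-0.006,"ty":0.139,"tz":0.043,"twist":0,"fingers":1},
  {"tx":-0.006,"ty":0.139,"tz":0.043,"twist":0,"fingers":1},
])

```text
clock: 38.78
eef_pos: [471.3, -147.0, 289.4]
tool_rot: [3.074, 0.04, 1.643]
force: [1.2, 0.0, 1.1]
width: 85.4
gripper_force: 0.0
```

>>> carry_out([
  {"tx":0,"ty":0,"tz":0,"twist":-0.0556,"fingers":1},
  {"tx":0,"ty":0,"tz":0,"twist":-0.0556,"fingers":1},
  {"tx":0,"ty":0,"tz":0,"twist":-0.0556,"fingers":1},
  {"tx":0,"ty":0,"tz":0,"twist":-0.0556,"fingers":1},
  {"tx":0,"ty":0,"tz":0,"twist":-0.0556,"fingers":1},
  {"tx":0,"ty":0,"tz":0,"twist":-0.0556,"fingers":1},
  {"tx":0,"ty":0,"tz":0,"twist":-0.0556,"fingers":1},
  {"tx":0,"ty":0,"tz":0,"twist":-0.0556,"fingers":1},
  {"tx":0,"ty":0,"tz":0,"twist":-0.0556,"fingers":1},
])

```text
clock: 39.9
eef_pos: [469.8, -147.1, 289.8]
tool_rot: [-3.101, 0.067, -3.06]
force: [0.3, -0.1, 0.7]
width: 85.6
gripper_force: 0.0
```

```bash
python3 -c "
from h import *
go([500,-144,108])
a=cap('wrist','w6')['color'];b=cap('top','t6')['color']
cv2.imwrite('pics/m4.png',np.hstack([cv2.resize(b[140:280,220:460],(320,187+100)),cv2.resize(a,(459,287))]))
"
```

```text
t 39.9 q [ 0.54  0.33 -0.4   1.94  0.2   0.83  1.68] p [ 469.8 -147.1  289.8] rpy [-3.101  0.067 -3.06 ]
lean 4.5 toward az -26.8 R [[-0.994, -0.079, 0.07], [-0.081, 0.996, -0.035], [-0.067, -0.041, -0.997]] w 85.6 gf 0.0 F [ 0.3 -0.1  0.7]
4 rows of [-0.015  0.007  0.153]
```

View pics/m4.png

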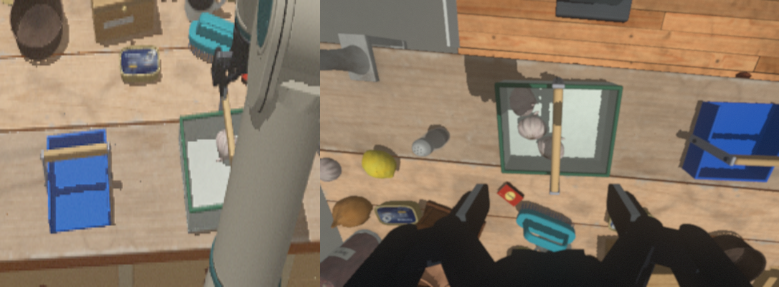

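All three bulbs are in the basket's −y half and the tray is empty and flat. The bar in the wrist view runs from about (330,118) to (329,265) in full-frame pixels.

```bash
python3 -c "
from h import *
w=ld('w6');t=ld('t5');v=ld('w1')
for v_ in range(130,262,15):
    h=cv2.cvtColor(w['color'][v_:v_+1,300:360],cv2.COLOR_BGR2HSV)[0]
    x=np.where((h[:,0]>10)&(h[:,0]<26)&(h[:,1]>75)&(h[:,2]>100))[0]+300
    print(v_,x.min() if len(x) else 0,x.max() if len(x) else 0,np.median(x) if len(x) else 0, np.round(plane(w,np.median(x),v_,124)[:2]) if len(x) else '')
for u in((330.5,118.5),(329,265)): print(plane(w,*u,126))
print(two(w,(330.5,118.5),t,(399,229)),two(w,(329,265),t,(389,184)))
"
```

```text
130 326 337 331.5 [ 422. -144.]
145 326 336 331.5 [ 437. -143.]
160 328 335 331.5 [ 452. -141.]
175 325 335 330.0 [ 468. -141.]
190 324 335 329.5 [ 485. -140.]
205 323 334 328.5 [ 503. -139.]
220 323 334 328.5 [ 521. -138.]
235 323 333 328.0 [ 540. -136.]
250 300 359 329.5 [ 560. -133.]
[ 410.474438   -146.03450669  126.        ]
[ 579.95534132 -131.59434683  126.        ]
(array([ 408.79735315, -145.81141283,  144.33468377]), np.float64(0.9138973408443125)) (array([ 565.55343793, -132.94737961,  148.33292186]), np.float64(1.5604858633836338))
```

```bash
python3 -c "
from h import *
go([493,-140,150],[495.6,-140,108],step=48)
"
```

```text
t 40.0 q [ 0.54  0.33 -0.4   1.94  0.2   0.83  1.68] p [ 469.9 -147.2  289.8] rpy [-3.101  0.068 -3.065]
lean 4.5 toward az -26.6 R [[-0.995, -0.073, 0.07], [-0.076, 0.996, -0.035], [-0.068, -0.04, -0.997]] w 85.7 gf 0.0 F [ 0.3 -0.7  0.6]
3 rows of [-0.016  0.012  0.156]
1 rows of [0.001 0.005 0.14 ]
```

>>> carry_out([
  {"tx":-0.016,"ty":0.012,"tz":0.156,"twist":0,"fingers":1},
  {"tx":-0.016,"ty":0.012,"tz":0.156,"twist":0,"fingers":1},
  {"tx":-0.016,"ty":0.012,"tz":0.156,"twist":0,"fingers":1},
  {"tx":0.001,"ty":0.003,"tz":0.08,"twist":0,"fingers":1},
  {"tx":0,"ty":0.002,"tz":0.06,"twist":0,"fingers":1},
  {"tx":0,"ty":0,"tz":0,"twist":0,"fingers":1},
])

```text
clock: 40.75
eef_pos: [495.4, -140.1, 107.4]
tool_rot: [-3.101, 0.065, -3.068]
force: [0.4, -0.2, 0.0]
width: 85.6
gripper_force: 0.0
```

>>> carry_out([
  {"tx":0,"ty":0,"tz":0,"twist":0,"fingers":0},
  {"tx":0,"ty":0,"tz":0,"twist":0,"fingers":0},
  {"tx":0,"ty":0,"tz":0,"twist":0,"fingers":0},
  {"tx":0,"ty":0,"tz":0,"twist":0,"fingers":0},
  {"tx":0,"ty":0,"tz":0,"twist":0,"fingers":0},
  {"tx":0,"ty":0,"tz":0,"twist":0,"fingers":0},
])

```text
clock: 41.5
eef_pos: [496.6, -140.4, 109.2]
tool_rot: [-3.101, 0.069, -3.067]
force: [-0.6, -0.3, 5.9]
width: 13.4
gripper_force: 58.8
```

```bash
python3 -c "
from h import *
p,R=st(); print(R.T@np.array([0,0,100.])/300)
"
```

```text
t 41.5 q [ 0.37  0.63 -0.24  2.07  0.41  0.41  1.45] p [ 496.6 -140.4  109.2] rpy [-3.101  0.069 -3.067]
lean 4.6 toward az -26.3 R [[-0.995, -0.072, 0.072], [-0.074, 0.997, -0.036], [-0.069, -0.041, -0.997]] w 13.4 gf 58.78314949572086 F [-0.6 -0.3  5.9]
[-0.0230348  -0.01355882 -0.33225994]
```

>>> carry_out([
  {"tx":-0.001,"ty":-0.001,"tz":-0.02,"twist":0,"fingers":0},
  {"tx":-0.003,"ty":-0.002,"tz":-0.04,"twist":0,"fingers":0},
  {"tx":-0.004,"ty":-0.002,"tz":-0.055,"twist":0,"fingers":0},
  {"tx":-0.004,"ty":-0.002,"tz":-0.06,"twist":0,"fingers":0},
  {"tx":-0.004,"ty":-0.002,"tz":-0.06,"twist":0,"fingers":0},
  {"tx":-0.004,"ty":-0.002,"tz":-0.055,"twist":0,"fingers":0},
  {"tx":-0.002,"ty":-0.002,"tz":-0.035,"twist":0,"fingers":0},
  {"tx":-0.001,"ty":-0.001,"tz":-0.015,"twist":0,"fingers":0},
  {"tx":0,"ty":0,"tz":0,"twist":0,"fingers":0},
  {"tx":0,"ty":0,"tz":0,"twist":0,"fingers":0},
  {"tx":0,"ty":0,"tz":0,"twist":0,"fingers":0},
  {"tx":0,"ty":0,"tz":0,"twist":0,"fingers":0},
])

```text
clock: 43.0
eef_pos: [496.1, -140.3, 210.5]
tool_rot: [-3.101, 0.068, -3.066]
force: [-0.6, -0.3, -6.3]
width: 13.0
gripper_force: 58.6
```

```bash
python3 -c "
from h import *
st(); b=cap('top','t7')
m=cv2.inRange(cv2.cvtColor(b['color'],cv2.COLOR_BGR2HSV),(55,60,40),(85,255,200))[150:270,330:460]
n,l,s,c=cv2.connectedComponentsWithStats(m)
for i in range(1,n):
    if s[i,4]>40:
        ys,xs=np.where(l==i);P=np.c_[xs,ys]+[330,150]
        for f in(P.sum(1).argmin(),P.sum(1).argmax(),(P[:,0]-P[:,1]).argmax(),(P[:,0]-P[:,1]).argmin()):print(s[i,4],P[f],np.round(plane(b,*P[f],170)))
h=cv2.inRange(cv2.cvtColor(b['color'],cv2.COLOR_BGR2HSV),(0,15,70),(18,90,245))
print(ctrl.read_state()['torque'])
"
```

```text
t 43.0 q [ 0.46  0.47 -0.36  1.99  0.3   0.66  1.56] p [ 496.1 -140.3  210.5] rpy [-3.101  0.068 -3.066]
lean 4.5 toward az -26.7 R [[-0.995, -0.073, 0.07], [-0.076, 0.996, -0.035], [-0.067, -0.04, -0.997]] w 13.0 gf 58.64719748497009 F [-0.6 -0.3 -6.3]
172 [357 180] [571. -33. 170.]
172 [389 224] [ 412. -114.  170.]
172 [376 178] [576. -92. 170.]
172 [365 227] [405. -43. 170.]
[0.0954947  0.12411636 0.03262137]
```

```bash
python3 -c "
from h import *
print(job.finish_job())"
```

```text
the job is handed in; nothing more can be done
None
```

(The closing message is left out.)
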